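# Draw the slip strip from under a lay-up

## Robot

A 6-joint arm with a two-finger parallel gripper is mounted at the origin on a cart in front of the work surface, level with it; the furniture and walls round the work are solid. World frame = base frame: x ahead of the robot, y to its left, z up, the work surface at z = 0. Lengths are in m, angles in rad, forces in N, time in s.
With the tool pointing down it reaches from about 0.35 to 0.875 m from the base axis. Payload 4.2 kg.
Tool frame: the origin (TCP) lies midway between the tips of the shut fingers; the grasp point (between the pads) lies 19 mm behind it; z points along the fingers, x is the direction in which the jaws open and shut, and the axes are right-handed (so a half turn about z gives the same grasp; the last joint's range is limited). The gripper opens to 85 mm and grips with 20 to 120 N. Pads are 22 mm wide; open, the fingers measure 114 mm over their backs; the gripper's body (76 mm by 85 mm) begins 54 mm behind the grasp point. The pads swing forward as they close: fully open they stand 13 mm farther back than shut.
Start: joints at [-1.035, 0.385, 0.008, 0, -1.194, -0.259], TCP at [0.171, -0.601, 0.231] pointing down, gripper open.
Joint ranges: [-3.14, 3.14], [-1.21, 2.06], [-1.07, 1.41], [-3.16, 2.05], [-2.99, -0.16], [-3.1, 3.1]. Speed limits (rad/s): [2.79, 2.79, 3.14, 3.14, 3.14, 3.14].

## Interface

Orientations are given as a 3x3 rotation matrix whose columns are the frame's x, y, z axes.
In Python, from rig import get_obs, vision, job gives the robot as it stands.
- The arm moves only by the tool arm_command, never from a script. Its argument "motion" is one flat list of numbers, 7 for each row, row after row: the shift along the tool's x, y, z in cm, then the turn, a rotation vector about the tool's x, y, z in rad, then the opening, from -1 (shut) to 1 (fully open). A call has 1 to 20 rows; each row shifts and turns the commanded pose from where the row before left it, along the tool's axes as they then stand; what a row does not reach is not made up. A row lasts 1/10 s, in which the tool goes at most 50 mm and 8.59 degrees, less where a joint would pass 70% of its speed; a pose out of reach is approached as far as the arm can. A call is refused whole if a number of a shift passes 5 or a number of a turn 0.15, either way. A call with a gripper value outside its range is refused whole. The fingers move at their own pace and stop on an object; the grip force is fixed at half the most. Time passes only in rows, so rows that do not move let the fingers close. It gives the time, the measured TCP pose, the force and the opening at its end, in the units of the state.
- get_obs(): the state, without advancing time (a new reading comes with each control period).
- vision.camera(name): name is "scene" or "side" or "wrist"; returns the picture (480x640x3 uint8, red, green, blue); there is no depth.
- vision.camera_info(name): a dict with "fx", "fy", "cx", "cy" (pixels), "D" ([k1, k2, p1, p2, k3] as OpenCV has them; the pictures are not rectified), "T" (4x4, takes a point from camera to world coordinates). Camera axes: x right, y up, looking along -z (the intrinsics and any distortion apply to the point x, -y, -z); pixel columns grow to the right and rows downward; lengths in m; the calibration is good to about 2 mm. A picture is of the moment at which its call begins: read the wrist's pose just before it. camera_info takes no time and is no camera call; for the wrist camera it gives the pose at the moment of the call.
- job.job_done(): hands the job in, once; it reports no verdict.
Trained networks look in the newest picture that a camera, given by its name, has taken for a name from the list of things; names that differ only in an ending like _2 or _b are one class to them, and where a whole thing is asked for, a point or a joint stands for the part that bears it (a point fixed in the world has none). Each returns a list of dicts, best first, with "p" (0 to 1); they miss things now and then, are a little off and sometimes report something else, mostly with a low value. They report only what shows in the picture. A call takes as long as a camera call. They do not tell look-alikes from the thing itself.
- vision.outline_of(target, camera): "region" (480x640 bool, what is visible of it).
- vision.place_of(target, camera): "location" ([x, y, z] in m, in world coordinates, good to about 4 mm: a listed point, or the origin of a listed thing).
The state is a dict: "t": time; "joints": joint angles; "qd": joint speeds; "tau": joint torques, N m; "eef_pos": TCP position; "tcp_rot": TCP orientation; "force": force on the tool from outside, world axes, zero at the start; "ft_torque": the same for the moment, N m; "finger_gap": opening from 0.0 (shut) to 1.0 (fully open).
Only numpy, scipy, OpenCV 4.12 (cv2) and the standard library are available. Lean on these libraries where they do the work, as an engineer would, in place of code of your own. Each camera call takes 0.05 s, during which the arm holds its last target.

## Task

Two boards lie one on the other on a plywood lay-up jig, weighted with a tin and held just off the jig's bearers by a waxed slip strip. Press a fingertip on the strip's rubber thumb pad, gently, and drag the strip out through the slot of the stop bar until its tail can be pinched; then draw it right out, so that the boards come down on the bearers without shifting and the tin stays standing. Never touch the boards or the tin, and finally slide the strip lead end first under the strap of its keeper on the same jig, home against the end block without ramming it, and let go.

Things in the scene. Friction and masses are not known exactly. Their poses are not given: they have to be found in the camera images.
- jig: lay-up jig: fixed plywood board 230 x 320 mm, 12 mm thick. Origin on its underside, z up; x from -115 to +115 mm, y from -210 to +110 mm. The strip is drawn along its +y (leftward, with some yaw). Stack lane along y at x = +55 mm, keeper lane along y at x = -55 mm (nearer the robot). Heights of its parts are given over its top face (z = 12 mm)
- bearers: two low wooden bearers on the jig, one either side of the strip in the stack lane, 16 mm wide, 8 mm high, from y = -200 to -20 mm, 43 mm apart. The origin is that of the jig
- stop_bar: wooden bar across the stack lane, y = -10 to +10 mm, 96 mm long, 35 mm high; the boards butt on its -y face. Slot at its foot 45 mm wide, 15 mm high for the strip. On its +y side two rails, 12 mm high, 14 mm wide, 43 mm apart, flank the strip to y = +59 mm, so the tail cannot be pinched between them. Origin as the jig's. It may be jammed by the strip with 40 N at most
- keeper: keeper in the keeper lane: side rails 8 mm high, 44 mm apart, flared mouth at y = -27 mm; steel strap across them at y = -145 to -125 mm, 15 mm of room under it, 18 mm high outside; end block 16 mm high with its face at y = -170 mm. The strip slides in towards -y, 40 N at most. Origin as the jig's
- keeper_end (a point): middle of the face of the keeper's end block, at the level of the jig's top face; axes as the jig's
- slip_strip: waxed wooden strip 40 mm wide (x), 225 mm long (y), 12 mm thick, 90 g, lying on the jig under the boards. Origin at the middle of its underside. At first the tail (+y end) stands 31 to 39 mm out of the stop bar. Friction on jig and board about 0.35. With its tail end 30 mm or more past the stop bar's rails it can be pinched across its width
- thumb_pad (a point): middle of the dark ribbed rubber thumb pad on top of the strip's tail, 34 x 26 mm, 1 mm proud, 17 mm from the tail end. Friction with a fingertip about 1. Under the stack's unknown weight the strip follows a fingertip only if pressed with some 12 to 18 N. While the tail end is under 11 mm past the rails the pad must take no more than 40 N
- strip_lead (a point): middle of the lead end (-y end) of the strip, on its underside; this end has eased edges and goes first into the keeper
- strip_tail (a point): middle of the tail end (+y end) of the strip, on its underside
- board_low: lower board of the lay-up, 60 x 180 x 20 mm (x, y, z), origin at the middle of its underside; on the strip it lies 12 mm over the jig's top face, on the bearers 8 mm
- board_top: upper board, the same size, lying flush on the lower one; origin at the middle of its underside
- tin: round metal tin, 78 mm across, 77 mm high, 0.67 to 0.9 kg, standing on the upper board as a weight; origin at the middle of its bottom
- square: try square lying beyond the jig to the left, 100 x 170 mm, 15 mm high; a bystander
- measure: tape measure, 62 x 85 mm, 37 mm high, near left; a bystander
- spanner: open-end spanner, 161 mm long, near left; a bystander
- sanding: sanding block, 62 x 113 mm, 31 mm high, back right; a bystander
Not all that is in view belongs to the job. What is shaped like the tin but orange or purple is not meant.

How it is judged:
On the way, in this order (a step that is already met when the one before it is completed fails the run):
1. the strip is dragged out by its pad until its tail end stands at least 20 mm past the guide rails, with the stack standing (y of strip_tail in the frame of jig above 0.079 m and angle between tin's own z axis and vertical below 0.2 rad), for 0.1 s.
2. the strip is drawn right out through the slot and the boards lie on the bearers with the tin standing on them (y of strip_lead in the frame of jig above 0.01 m and z of board_low in the frame of jig below 0.0215 m and angle between board_low's own z axis and vertical below 0.03 rad and angle between tin's own z axis and vertical below 0.05 rad), for 0.2 s.
At the end, for the whole second after the job is handed in: strip flat and at rest in the keeper, lead end within 3 mm of the end block, 4 mm of mid-lane, 0.04 rad; lower board flat on the bearers, shifted < 10 mm, within 0.05 rad of the lane; upper board flush on it within 4 mm; tin upright on top, shifted < 15 mm (y of strip_lead in the frame of keeper_end below 0.003 m and x of strip_lead in the frame of keeper_end between -0.004 and 0.004 m and z of strip_lead in the frame of keeper_end below 0.003 m and angle between the y axis of slip_strip and the y axis of jig, either way round below 0.04 rad and angle between each of slip_strip, board_low's own z axis and vertical below 0.03 rad and linear speed of each of slip_strip, tin below 0.01 m/s and z of board_low in the frame of jig below 0.0215 m and distance of board_low from where it was at the start of the episode below 0.01 m and angle between the y axis of board_low and the y axis of jig, either way round below 0.05 rad and horizontal distance between board_top and board_low below 0.004 m and angle between the y axis of board_top and the y axis of board_low, either way round below 0.05 rad and angle between tin's own z axis and vertical below 0.05 rad and distance of tin from where it was at the start of the episode below 0.015 m); the robot touches nothing.
It fails at once if the thumb pad is pressed with over 40 N while the tail end is less than 11 mm past the rails (y of strip_tail in the frame of jig below 0.07 m and x of strip_tail in the frame of jig above 0.03 m and contact force between the fingers and slip_strip above 40 N).
It fails at once if the strip is jammed against the stop bar with its rails, or against the keeper, with over 40 N (contact force between slip_strip and stop_bar above 40 N or contact force between slip_strip and keeper above 40 N).
It fails at once if the robot touches a board or the tin (over 1 N) (contact force between any of the arm, the fingers and board_low above 1 N or contact force between any of the arm, the fingers and board_top above 1 N or contact force between any of the arm, the fingers and tin above 1 N).
It fails at once if the tin tips over (angle between tin's own z axis and vertical above 0.3 rad).
It fails at once if a bystander is pushed about by more than 30 mm (distance of any of square, measure, spanner, sanding from where it was at the start of the episode above 0.03 m).
It also fails if it takes over 70 s, if anything falls off the work surface, if the arm or the gripper's body presses on something with over 40 N, if the wrist force passes 120 N, or if a joint passes its speed limit or range.

## Working session

There is one attempt and no reset: what is moved stays moved. The work goes in short steps, Python scripts to look and compute and a tool call to move; the robot and the scene stay as the last step left them, time stands still between calls to the robot, and variables do not carry over. Pictures are saved under pics/ and viewed, and the job is handed in when it is done.

Besides the shell and the picture viewer there is one more tool, called after ">>>" as a command line: name --argument value ..., lists and objects as JSON in quotes. arm_command: Moves the arm, as the interface text tells. Its arguments: {"type":"object","properties":{"motion":{"type":"array"}},"required":["motion"]}

```bash
ls; mkdir -p pics; python3 - <<'E'
from rig import get_obs, vision
import cv2
print(get_obs())
for c in ["scene","side","wrist"]:
    im=vision.camera(c); cv2.imwrite(f"pics/{c}0.png",im[:,:,::-1])
    i=vision.camera_info(c); print(c,i)
    if c!="wrist":
        for n in ["jig","thumb_pad","strip_tail","strip_lead","keeper_end","board_low","tin","stop_bar","square","measure","spanner","sanding"]:
            r=vision.place_of(n,c); print(n,[(round(x["p"],2),[round(float(v),4) for v in x["location"]]) for x in r[:3]])
E
```

```text
pics
{'t': 0.0, 'joints': array([-1.03540953e+00,  3.85612443e-01,  6.60420692e-03, -4.85647123e-04,
       -1.19402335e+00, -2.58590396e-01]), 'qd': array([-0.00089569,  0.00013798,  0.00089987, -0.00185717, -0.00072316,
       -0.00175508]), 'tau': array([-5.00163933e-04, -3.92288339e+01,  1.88402241e+01,  4.18626219e+00,
       -4.66760379e-03,  2.75322085e-07]), 'eef_pos': array([ 0.17064034, -0.60063541,  0.23018139]), 'tcp_rot': array([[-2.73102173e-01,  9.61984739e-01, -7.51953650e-04],
       [ 9.61982340e-01,  2.73103174e-01,  2.15282744e-03],
       [ 2.27634807e-03, -1.35424280e-04, -9.99997400e-01]]), 'force': array([ 0.61399943, -0.09844267, -0.51745097]), 'ft_torque': array([ 0.00031756,  0.00796065, -0.01399725]), 'finger_gap': 1.0006463754464854}
scene {'fx': 528.1667540916055, 'fy': 528.1667540916055, 'cx': 328.56502850307174, 'cy': 233.84756040304546, 'D': array([-0.12937459,  0.        ,  0.        ,  0.        ,  0.        ]), 'T': array([[-0.76498279,  0.28249504, -0.57879001, -0.19867872],
       [-0.64366607, -0.36639276,  0.67190054,  0.83484616],
       [-0.0
[... 1514 characters left out ...]
67])]
measure [(0.73, [0.4371, 0.3696, 0.0001])]
spanner [(0.69, [0.5334, -0.0307, 0.001]), (0.59, [0.3786, 0.2735, 0.0031])]
sanding [(0.92, [0.6481, -0.4054, -0.0011])]
wrist {'fx': 369.53142290387296, 'fy': 369.53142290387296, 'cx': 315.372154070608, 'cy': 238.59137076238562, 'D': array([0.02086962, 0.        , 0.        , 0.        , 0.        ]), 'T': array([[-2.72450226e-01, -9.18877362e-01, -2.85368652e-01,
         9.74047378e-02],
       [ 9.62169878e-01, -2.60181680e-01, -8.08369974e-02,
        -6.23169729e-01],
       [ 3.15914714e-05, -2.96597180e-01,  9.55002676e-01,
         3.74178808e-01],
       [ 0.00000000e+00,  0.00000000e+00,  0.00000000e+00,
         1.00000000e+00]])}
```

View pics/scene0.png

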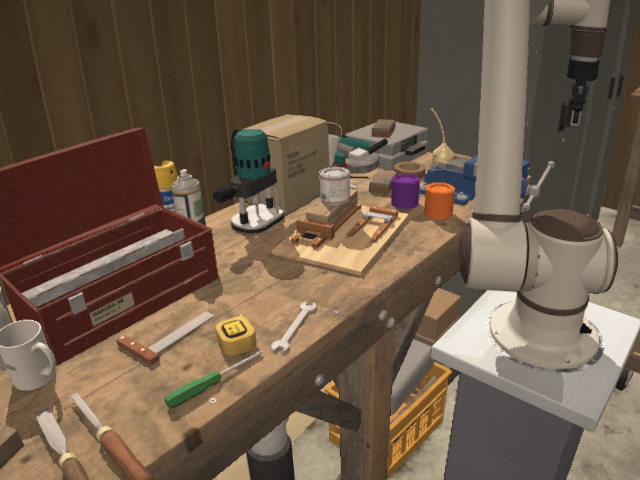

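View pics/side0.png

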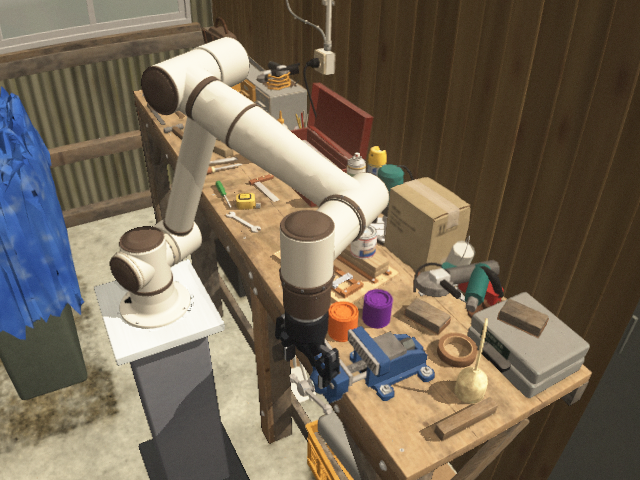

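>>> arm_command --motion '[0, 0, -4, 0, 0, 0, -1, 1.5, 1.3, -4, 0, 0, 0, -1, 2.5, 2, -3, 0, 0, 0, -1, 3, 2.6, -2, 0, 0, 0, -1, 3, 2.6, -2, 0, 0, 0, -1, 3, 2.6, -2, 0, 0, 0, -1, 3, 2.6, 0, 0, 0, 0, -1, 3, 2.6, 0, 0, 0, 0, -1, 3, 2.6, 0, 0, 0, 0, -1, 3, 2.6, 0, 0, 0, 0, -1, 3, 2.6, 0, 0, 0, 0, -1, 3, 2.6, 0, 0, 0, 0, -1, 3, 2.6, 0, 0, 0, 0, -1, 3, 2.6, 0, 0, 0, 0, -1, 3, 2.6, 0, 0, 0, 0, -1, 3, 2.6, 0, 0, 0, 0, -1, 3, 2.6, 0, 0, 0, 0, -1, 2, 3, 0, 0, 0, 0, -1, 0, 0, 0, 0, 0, 0, -1, 0, 0, 0, 0, 0, 0, -1]'

```text
t: 3.35
eef_pos: [0.4505, -0.0223, 0.401]
tcp_rot: [[-0.275, 0.962, -0.001], [0.962, 0.275, -0.0], [-0.0, -0.001, -1.0]]
force: [-0.5, 0.2, 0.5]
finger_gap: -0.003
```

```bash
python3 - <<'E'
from rig import get_obs, vision
import cv2,numpy as np
o=get_obs();print(o["eef_pos"],o["tcp_rot"],o["joints"],o["force"])
c="wrist"
im=vision.camera(c); cv2.imwrite(f"pics/{c}1.png",im[:,:,::-1])
i=vision.camera_info(c); np.savez("w1.npz",im=im,T=i["T"])
for n in ["jig","thumb_pad","strip_tail","keeper_end","board_low","tin","stop_bar"]:
    r=vision.place_of(n,c); print(n,[(round(x["p"],2),[round(float(v),4) for v in x["location"]]) for x in r[:3]])
E
```

```text
[ 0.45048264 -0.02226747  0.40102157] [[-2.74617236e-01  9.61553140e-01 -9.66064490e-04]
 [ 9.61553619e-01  2.74616988e-01 -3.83440136e-04]
 [-1.03400346e-04 -1.03422208e-03 -9.99999460e-01]] [ 3.12820955e-01  1.99554974e-03 -6.15565960e-02  6.76632008e-05
 -1.50828136e+00 -1.60542998e+00] [-0.46223591  0.1619011   0.51581061]
jig [(0.89, [0.5293, -0.031, -0.0004])]
thumb_pad [(0.63, [0.5748, 0.0137, 0.0242])]
strip_tail [(0.63, [0.5691, 0.0268, 0.0089])]
keeper_end [(0.56, [0.5194, -0.2068, 0.0108])]
board_low []
tin [(0.92, [0.6056, -0.1246, 0.0631]), (0.74, [0.4187, -0.331, -0.001]), (0.69, [0.5199, -0.3376, -0.002])]
stop_bar [(0.68, [0.5259, -0.0325, 0.0025])]
```

View pics/wrist1.png

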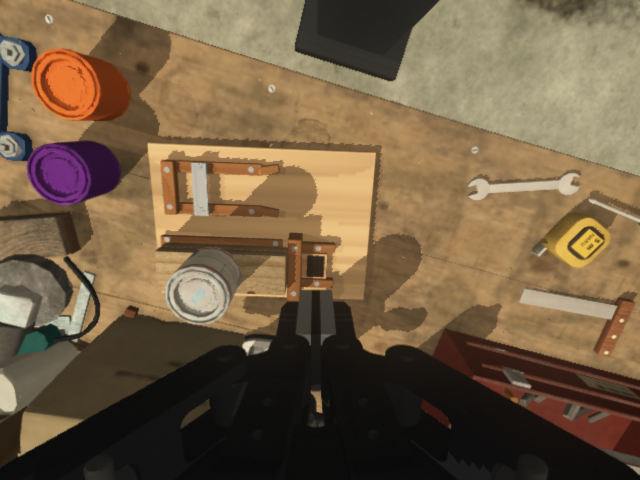

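```bash
python3 - <<'E'
import cv2
im=cv2.imread("pics/wrist1.png")
cv2.imwrite("pics/w1z.png",cv2.resize(im[130:320,140:400],None,fx=3,fy=3,interpolation=cv2.INTER_CUBIC))
E
```

```text
(no output)
```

View pics/w1z.png

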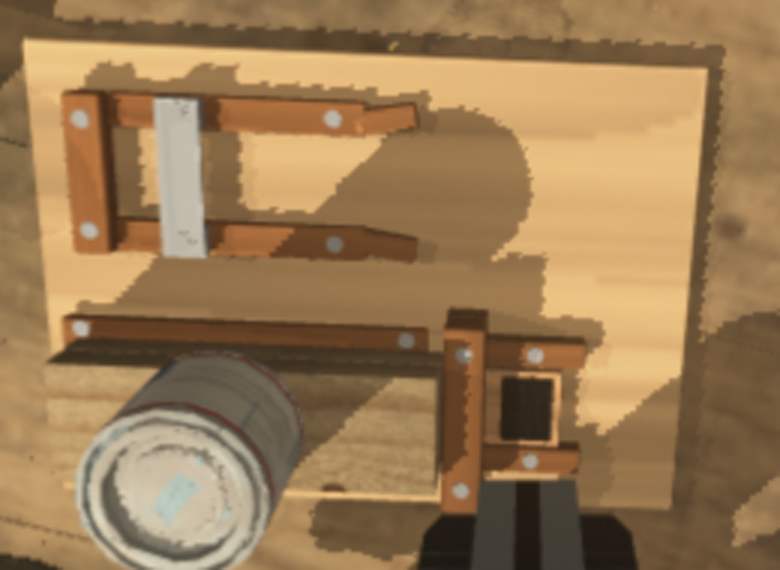

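```bash
cat > h.py <<'E'
import numpy as np,cv2
from rig import get_obs, vision
from scipy.optimize import least_squares
CV=np.diag([1,-1,-1.])
def proj(P,i,T):
    K=np.array([[i["fx"],0,i["cx"]],[0,i["fy"],i["cy"]],[0,0,1.]])
    Pc=(np.asarray(P,float)-T[:3,3])@T[:3,:3]@CV
    return cv2.projectPoints(Pc.reshape(-1,1,3),np.zeros(3),np.zeros(3),K,np.array(i["D"]))[0][:,0]
def back(uv,z,i,T):
    K=np.array([[i["fx"],0,i["cx"]],[0,i["fy"],i["cy"]],[0,0,1.]])
    n=cv2.undistortPoints(np.asarray(uv,float).reshape(-1,1,2),K,np.array(i["D"]))[:,0]
    d=np.c_[n,np.ones(len(n))]@CV@T[:3,:3].T
    o=T[:3,3]; z=np.broadcast_to(z,(len(n),))
    return o+d*((z-o[2])/d[:,2])[:,None]
def R2(a): return np.array([[np.cos(a),-np.sin(a)],[np.sin(a),np.cos(a)]])
def j2w(L,J):
    L=np.atleast_2d(np.asarray(L,float)); return np.c_[L[:,:2]@R2(J[2]).T+J[:2],L[:,2]]
def w2j(P,J):
    P=np.atleast_2d(np.asarray(P,float)); return np.c_[(P[:,:2]-J[:2])@R2(J[2]),P[:,2]]
E
python3 - <<'E'
from h import *
i=vision.camera_info("wrist"); T=np.load("w1.npz")["T"]
pt=[((24,39),(-115,-210,12)),((708,68),(-115,110,12)),((672,508),(115,110,12)),
((447,328),(7,-10,47)),((487,328),(7,10,47)),((479,513),(103,10,47)),((443,510),(103,-10,47))]
uv=np.array([[140+a[0]/3,130+a[1]/3] for a,_ in pt]); L=np.array([b for _,b in pt])/1000.
f=lambda J:(proj(j2w(L,J),i,T)-uv).ravel()
s=least_squares(f,[.53,-.032,.22]); J=s.x; print(J,np.degrees(J[2])); print(f(J).reshape(-1,2).round(1))
np.save("J.npy",J)
q=np.array([(560,372),(558,445),(502,378),(551,376),(501,437),(551,440),(585,340),(585,367),(110,95),(110,250)])
P=back(np.c_[140+q[:,0]/3,130+q[:,1]/3],[.024,.024]+[.025]*4+[.024]*2+[.028]*2,i,T)
print((w2j(P,J)*1000).round(1)); print(P[2:6].mean(0))
E
```

```text
[ 0.52715694 -0.03139803  0.23850009] 13.665048448234266
[[-0.8 -0.4]
 [ 0.9 -0.9]
 [ 0.2  0.8]
 [-0.8 -0.2]
 [ 0.1  0.3]
 [ 1.   0.2]
 [-0.5  0.8]]
[[  35.4   46.2   24. ]
 [  74.7   47.    24. ]
 [  39.3   17.5   25. ]
 [  37.3   41.8   25. ]
 [  71.    18.    25. ]
 [  71.7   43.3   25. ]
 [  18.2   57.8   24. ]
 [  32.3   58.5   24. ]
 [ -92.3 -165.5   28. ]
 [ -19.6 -171.    28. ]]
[0.57329317 0.0108391  0.025     ]
```

>>> arm_command --motion '[0, 0, 0, 0, 0, 0.04, -1, 0.1, 3.2, 0, 0, 0, 0, -1, 0.1, 3.2, 1, 0, 0, 0, -1, 0.1, 3.2, 2, 0, 0, 0, -1, 0, 3.1, 3, 0, 0, 0, -1, 0, 0, 4, 0, 0, 0, -1, 0, 0, 4, 0, 0, 0, -1, 0, 0, 4, 0, 0, 0, -1, 0, 0, 4, 0, 0, 0, -1, 0, 0, 4, 0, 0, 0, -1, 0, 0, 4, 0, 0, 0, -1, 0, 0, 2, 0, 0, 0, -1, 0, 0, 2, 0, 0, 0, -1, 0, 0, 1, 0, 0, 0, -1, 0, 0, 0, 0, 0, 0, -1, 0, 0, 0, 0, 0, 0, -1]'

```text
t: 5.35
eef_pos: [0.5739, 0.01, 0.0521]
tcp_rot: [[-0.235, 0.972, 0.001], [0.972, 0.235, 0.0], [-0.0, 0.001, -1.0]]
force: [0.1, 0.9, 0.7]
finger_gap: -0.003
```

```bash
python3 - <<'E'
from h import *
J=np.load("J.npy")
o=get_obs();print(o["eef_pos"],w2j(o["eef_pos"],J)*1000,o["tcp_rot"],o["force"],o["t"],np.degrees(np.arctan2(o["tcp_rot"][1,0],o["tcp_rot"][0,0])))
for c in ["wrist","scene"]:
    im=vision.camera(c); cv2.imwrite(f"pics/{c}2.png",im[:,:,::-1])
cv2.imwrite("pics/scene2z.png",cv2.resize(im[180:290,240:440,::-1],None,fx=4,fy=4,interpolation=cv2.INTER_CUBIC))
E
```

```text
[0.57385297 0.00995373 0.05208073] [[55.1433926  29.14950813 52.08072845]] [[-2.34776807e-01  9.72048316e-01  1.38656088e-03]
 [ 9.72049273e-01  2.34776924e-01  8.04319064e-05]
 [-2.47348800e-04  1.36668905e-03 -9.99999035e-01]] [0.1370076  0.85927981 0.70642894] 5.35 103.5784671040594
```

View pics/wrist2.png

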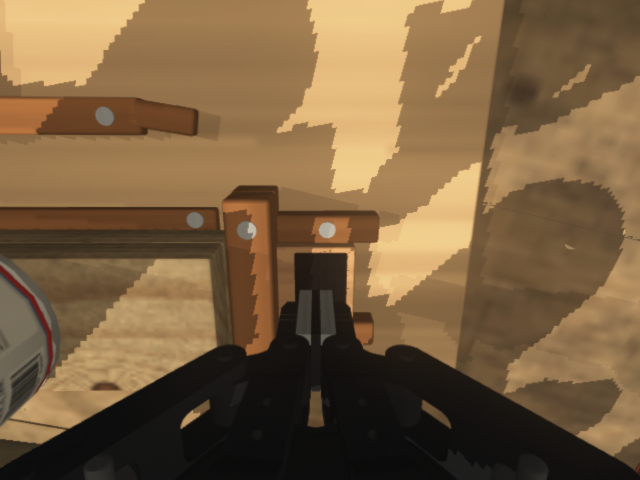

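View pics/scene2z.png

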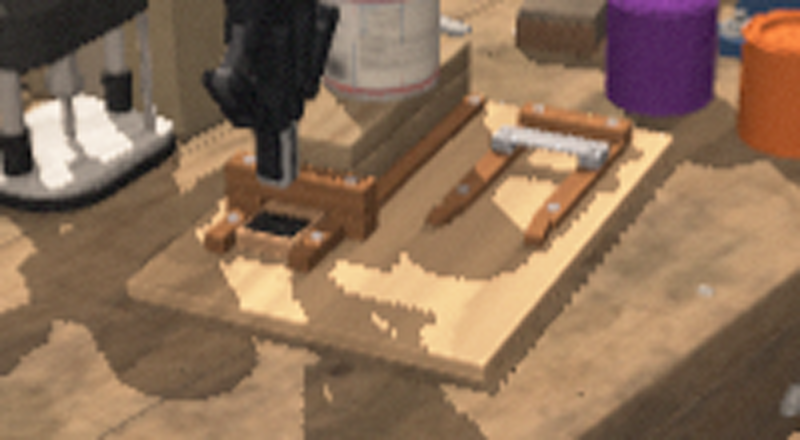

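>>> arm_command --motion '[0, 0, 1, 0, 0, 0, -1, 0, 0, 0.8, 0, 0, 0, -1, 0, 0, 0.4, 0, 0, 0, -1, 0, 0, 0.2, 0, 0, 0, -1, 0, 0, 0, 0, 0, 0, -1, 0, 0, 0, 0, 0, 0, -1]'

```text
t: 6.05
eef_pos: [0.5733, 0.01, 0.0274]
tcp_rot: [[-0.235, 0.972, 0.0], [0.972, 0.235, -0.0], [-0.0, 0.0, -1.0]]
force: [-0.4, -0.2, 0.4]
finger_gap: -0.004
```

>>> arm_command --motion '[0, 0, 0.1, 0, 0, 0, -1, 0, 0, 0.1, 0, 0, 0, -1, 0, 0, 0, 0, 0, 0, -1]'

```text
t: 6.35
eef_pos: [0.5731, 0.0099, 0.0253]
tcp_rot: [[-0.235, 0.972, -0.0], [0.972, 0.235, 0.0], [0.0, -0.0, -1.0]]
force: [0.8, -0.5, -0.6]
finger_gap: 0.002
```

>>> arm_command --motion '[0, 0, 0.1, 0, 0, 0, -1, 0, 0, 0, 0, 0, 0, -1]'

```text
t: 6.55
eef_pos: [0.5732, 0.0099, 0.0251]
tcp_rot: [[-0.235, 0.972, 0.0], [0.972, 0.235, -0.0], [-0.0, 0.0, -1.0]]
force: [-1.1, 0.6, 5.1]
finger_gap: -0.003
```

>>> arm_command --motion '[0, 0, 0.1, 0, 0, 0, -1, 0, 0, 0, 0, 0, 0, -1]'

```text
t: 6.75
eef_pos: [0.5733, 0.01, 0.0251]
tcp_rot: [[-0.235, 0.972, 0.0], [0.972, 0.235, -0.0], [-0.0, 0.0, -1.0]]
force: [-4.0, 1.2, 10.9]
finger_gap: 0.001
```

>>> arm_command --motion '[0, 0, 0.1, 0, 0, 0, -1, 0, 0, 0.08, 0, 0, 0, -1, 0, 0, 0, 0, 0, 0, -1]'

```text
t: 7.05
eef_pos: [0.5732, 0.0099, 0.025]
tcp_rot: [[-0.236, 0.972, 0.001], [0.972, 0.236, -0.001], [-0.001, 0.001, -1.0]]
force: [-6.5, 1.0, 21.5]
finger_gap: -0.0
```

>>> arm_command --motion '[0.1, 0, 0, 0, 0, 0, -1, 0.15, 0, 0, 0, 0, 0, -1, 0.15, 0, 0, 0, 0, 0, -1, 0.15, 0, 0, 0, 0, 0, -1, 0.15, 0, 0, 0, 0, 0, -1]'

```text
t: 7.55
eef_pos: [0.5735, 0.0139, 0.025]
tcp_rot: [[-0.236, 0.972, 0.004], [0.972, 0.236, -0.003], [-0.004, 0.003, -1.0]]
force: [0.6, -13.5, 14.0]
finger_gap: 0.001
```

```bash
python3 - <<'E'
from h import *
J=np.load("J.npy")
o=get_obs();print(w2j(o["eef_pos"],J)*1000,o["force"],o["t"])
for c in ["wrist","scene"]:
    im=vision.camera(c); cv2.imwrite(f"pics/{c}3.png",im[:,:,::-1])
cv2.imwrite("pics/scene3z.png",cv2.resize(im[180:290,240:440,::-1],None,fx=4,fy=4,interpolation=cv2.INTER_CUBIC))
E
```

```text
[[55.77296281 33.10370439 25.00225298]] [  0.55561105 -13.49303688  13.99251654] 7.55
```

View pics/wrist3.png

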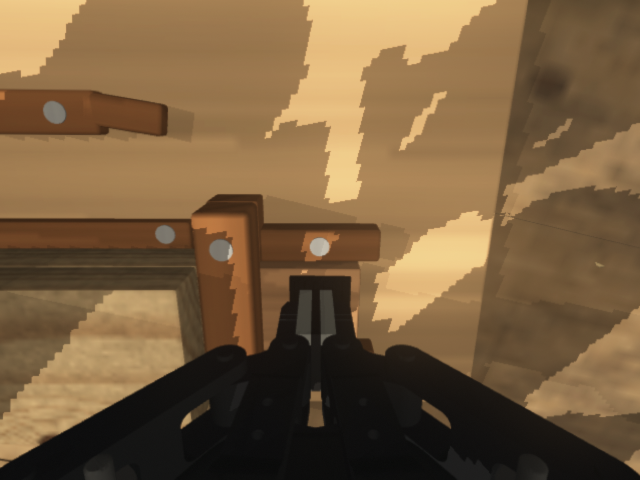

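```bash
python3 - <<'E'
from h import *
J=np.load("J.npy"); i=vision.camera_info("wrist")
P=back([(359,270),(358,290),(380,235),(262,235)],[.024,.024,.024,.047],i,i["T"]); print(w2j(P,J)*1000)
im=cv2.imread("pics/wrist3.png");cv2.imwrite("pics/wrist3z.png",cv2.resize(im[180:380,160:420],None,fx=3,fy=3))
E
```

```text
[[37.64332215 50.29950131 24.        ]
 [46.80486009 50.18604317 24.        ]
 [22.34396908 58.28317944 24.        ]
 [15.39247976 13.94859319 47.        ]]
```

View pics/wrist3z.png

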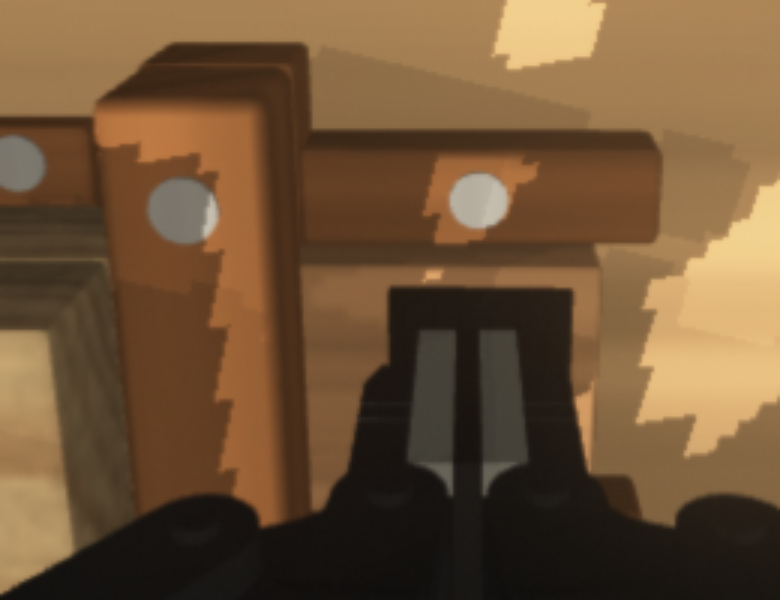

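>>> arm_command --motion '[0, 0, 0.1, 0, 0, 0, -1, 0.1, 0, 0.05, 0, 0, 0, -1, 0.15, 0, 0, 0, 0, 0, -1, 0.15, 0, 0, 0, 0, 0, -1, 0.15, 0, 0, 0, 0, 0, -1, 0.15, 0, 0, 0, 0, 0, -1]'

```text
t: 8.25
eef_pos: [0.5722, 0.0196, 0.0249]
tcp_rot: [[-0.237, 0.972, 0.004], [0.972, 0.237, -0.005], [-0.006, 0.003, -1.0]]
force: [-1.2, -16.6, 23.1]
finger_gap: -0.002
```

>>> arm_command --motion '[0.2, 0, 0, 0, 0, 0, -1, 0.2, 0, 0, 0, 0, 0, -1, 0.2, 0, 0, 0, 0, 0, -1, 0.2, 0, 0, 0, 0, 0, -1, 0.2, 0, 0, 0, 0, 0, -1]'

```text
t: 8.75
eef_pos: [0.5699, 0.0293, 0.025]
tcp_rot: [[-0.237, 0.972, 0.004], [0.972, 0.237, -0.005], [-0.006, 0.003, -1.0]]
force: [0.4, -17.4, 22.2]
finger_gap: 0.001
```

```bash
python3 - <<'E'
from h import *
J=np.load("J.npy")
o=get_obs();print(w2j(o["eef_pos"],J)*1000,o["force"],o["t"])
for c in ["wrist"]:
    im=vision.camera(c); cv2.imwrite(f"pics/{c}4.png",im[:,:,::-1])
cv2.imwrite("pics/wrist4z.png",cv2.resize(im[180:380,160:420,::-1],None,fx=3,fy=3))
E
```

```text
[[55.87574222 48.86046648 24.96874431]] [  0.37837032 -17.39331512  22.20936426] 8.75
```

View pics/wrist4z.png

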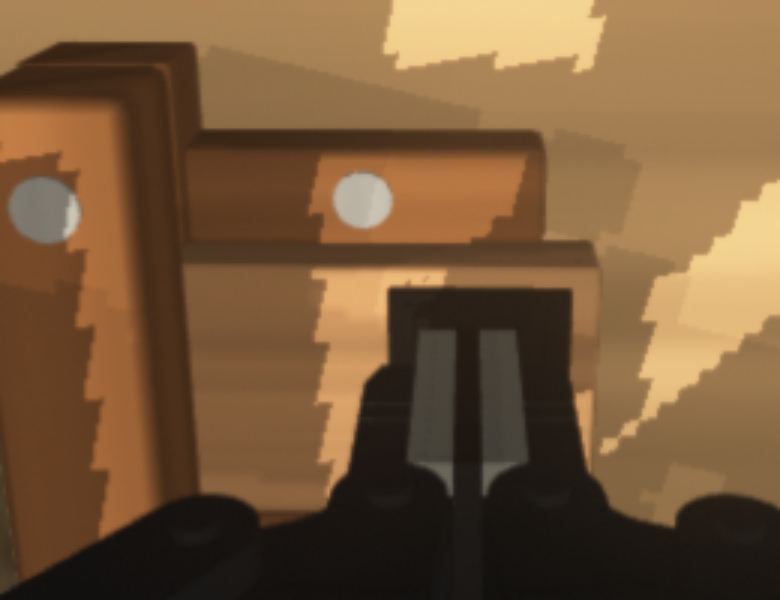

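>>> arm_command --motion '[0.2, 0, 0, 0, 0, 0, -1, 0.2, 0, 0, 0, 0, 0, -1, 0.2, 0, 0, 0, 0, 0, -1, 0.2, 0, 0, 0, 0, 0, -1, 0.2, 0, 0, 0, 0, 0, -1, 0.2, 0, 0, 0, 0, 0, -1, 0.2, 0, 0, 0, 0, 0, -1, 0.2, 0, 0, 0, 0, 0, -1]'

```text
t: 9.6
eef_pos: [0.5663, 0.0448, 0.025]
tcp_rot: [[-0.237, 0.972, 0.004], [0.972, 0.237, -0.005], [-0.006, 0.003, -1.0]]
force: [-0.7, -18.9, 22.4]
finger_gap: 0.0
```

>>> arm_command --motion '[0.1, 0, 0.05, 0, 0, 0, -1, 0.2, 0, 0.03, 0, 0, 0, -1, 0.2, 0, 0, 0, 0, 0, -1, 0.2, 0, 0, 0, 0, 0, -1, 0.2, 0, 0, 0, 0, 0, -1, 0.2, 0, 0, 0, 0, 0, -1, 0.2, 0, 0, 0, 0, 0, -1, 0.2, 0, 0, 0, 0, 0, -1]'

```text
t: 10.4
eef_pos: [0.5631, 0.059, 0.0249]
tcp_rot: [[-0.237, 0.972, 0.005], [0.972, 0.237, -0.005], [-0.006, 0.003, -1.0]]
force: [0.6, -20.0, 27.3]
finger_gap: -0.003
```

```bash
python3 - <<'E'
from h import *
J=np.load("J.npy")
o=get_obs();print(w2j(o["eef_pos"],J)*1000,o["force"],o["t"])
for c in ["wrist","scene"]:
    im=vision.camera(c); cv2.imwrite(f"pics/{c}5.png",im[:,:,::-1])
cv2.imwrite("pics/scene5z.png",cv2.resize(im[170:300,220:420,::-1],None,fx=4,fy=4,interpolation=cv2.INTER_CUBIC))
E
```

```text
[[56.33276255 79.38174085 24.92330821]] [  0.6118717  -20.03546068  27.34853238] 10.4
```

View pics/wrist5.png

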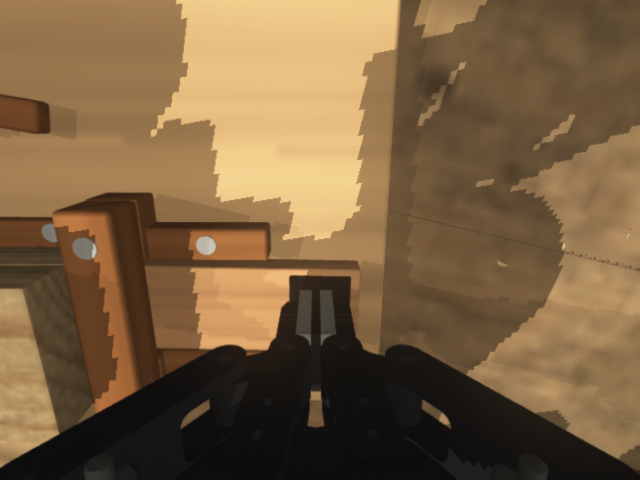

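View pics/scene5z.png

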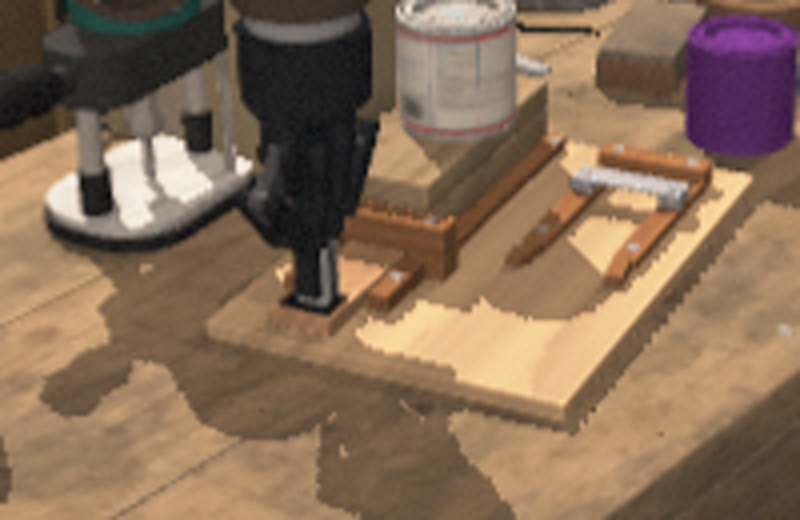

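>>> arm_command --motion '[0.2, 0, 0, 0, 0, 0, -1, 0.2, 0, 0, 0, 0, 0, -1, 0.2, 0, 0, 0, 0, 0, -1, 0.2, 0, 0, 0, 0, 0, -1, 0.2, 0, 0, 0, 0, 0, -1, 0, 0, 0, 0, 0, 0, -1]'

```text
t: 11.1
eef_pos: [0.5609, 0.0692, 0.0249]
tcp_rot: [[-0.237, 0.972, 0.005], [0.972, 0.237, -0.005], [-0.006, 0.004, -1.0]]
force: [-0.9, -19.7, 26.7]
finger_gap: -0.002
```

>>> arm_command --motion '[0, 0, -0.4, 0, 0, 0, -1, 0, 0, -1, 0, 0, 0, -1, 0, 0, -3, 0, 0, 0, -1, 0, 0, -3, 0, 0, 0, -1, 0, 0, 0, 0, 0, 0, -1]'

```text
t: 11.6
eef_pos: [0.5607, 0.0746, 0.0976]
tcp_rot: [[-0.236, 0.972, 0.008], [0.972, 0.236, 0.003], [0.001, 0.009, -1.0]]
force: [-0.0, -0.2, 0.4]
finger_gap: -0.0
```

```bash
python3 - <<'E'
from h import *
J=np.load("J.npy")
o=get_obs();print(w2j(o["eef_pos"],J)*1000,o["force"],o["t"],o["joints"])
for c in ["wrist","scene"]:
    im=vision.camera(c); cv2.imwrite(f"pics/{c}6.png",im[:,:,::-1])
cv2.imwrite("pics/scene6z.png",cv2.resize(im[120:270,200:400,::-1],None,fx=4,fy=4,interpolation=cv2.INTER_CUBIC))
i=vision.camera_info("scene")
P=back([(282,212),(265,225)],[.01,.01],i,i["T"]);print(P,w2j(P,J)*1000)
E
```

```text
[[57.65215558 95.01857041 97.59289359]] [-0.02424459 -0.15703008  0.3910767 ] 11.6 [ 4.19099469e-01  4.13202884e-01 -3.21721341e-01  1.29304391e-03
 -8.26996462e-01 -1.75226510e+00]
[[ 0.74207851 -0.06622422  0.01      ]
 [ 0.7215701   0.01719088  0.01      ]] [[200.61035313 -84.61461814  10.        ]
 [200.38890406   1.28429931  10.        ]]
```

View pics/wrist6.png

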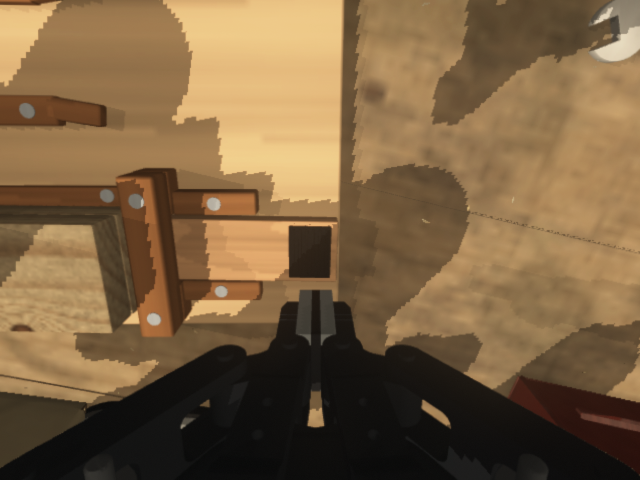

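View pics/scene6z.png

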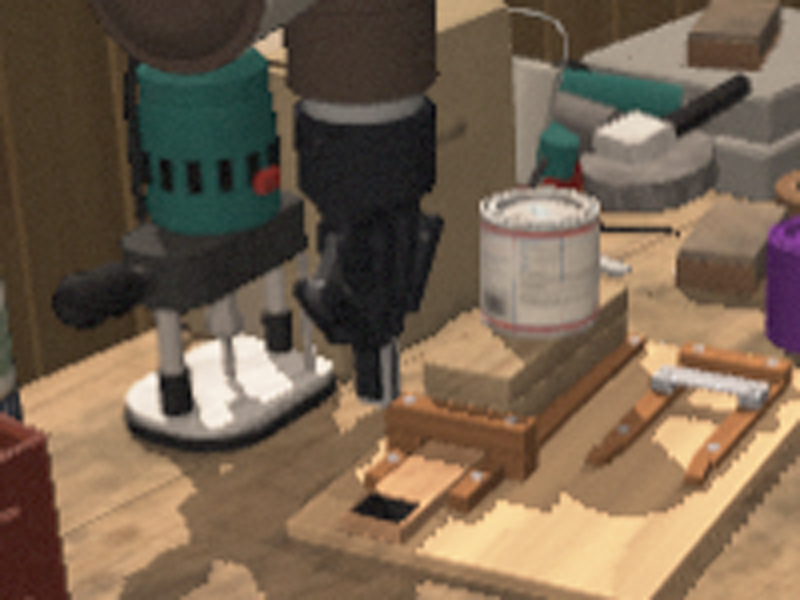

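```bash
python3 - <<'E'
from h import *
J=np.load("J.npy")
im=cv2.imread("pics/wrist6.png");cv2.imwrite("pics/wrist6z.png",cv2.resize(im[160:340,110:370],None,fx=3,fy=3,interpolation=cv2.INTER_CUBIC))
i=vision.camera_info("scene")
P=back([(215,262),(217,245)],[.0,.1],i,i["T"]);print(P,w2j(P,J)*1000)
E
```

```text
[[0.69013133 0.209607   0.        ]
 [0.59712749 0.26413083 0.1       ]] [[215.29748382 195.68104215   0.        ]
 [137.80726967 270.63322496 100.        ]]
```

View pics/wrist6z.png

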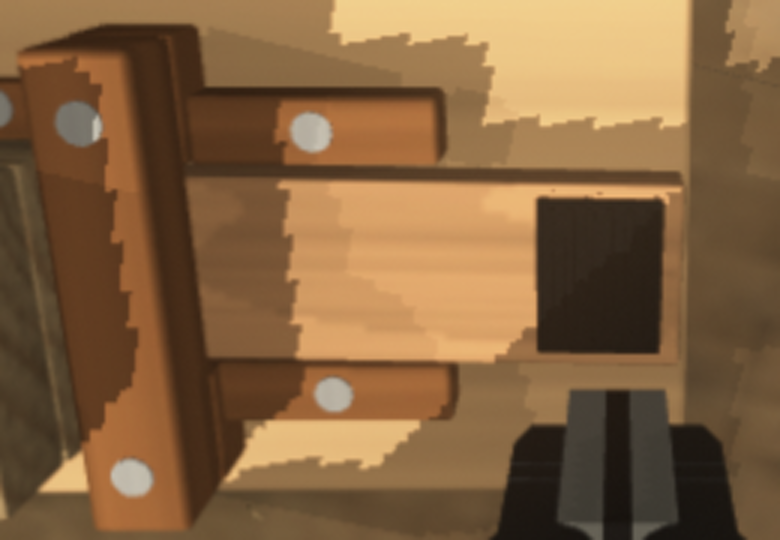

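```bash
python3 - <<'E'
from h import *
J=np.load("J.npy");i=vision.camera_info("wrist")
q=np.array([(190,177),(668,187),(682,190),(680,362),(215,360),(537,197),(664,199),(536,352),(659,354),(443,88),(440,164),(455,366)])
P=back(np.c_[110+q[:,0]/3,160+q[:,1]/3],[.024]*5+[.025]*4+[.024]*3,i,i["T"])
print((w2j(P,J)*1000).round(1)); print(w2j(P,J)[5:9].mean(0))
E
```

```text
[[ 32.    9.9  24. ]
 [ 34.2 104.1  24. ]
 [ 34.8 106.9  24. ]
 [ 71.9 107.   24. ]
 [ 71.1  10.5  24. ]
 [ 35.9  78.2  25. ]
 [ 36.4 103.3  25. ]
 [ 69.1  77.2  25. ]
 [ 69.6 102.6  25. ]
 [ 14.4  60.5  24. ]
 [ 29.4  59.2  24. ]
 [ 72.6  60.2  24. ]]
[0.05276818 0.09029868 0.025     ]
```

>>> arm_command --motion '[0, 0, 0, 0, 0, -0.143, -1, 0, 0, 0, 0, 0, -0.143, -1, 0, 0, 0, 0, 0, -0.143, -1, 0, 0, 0, 0, 0, -0.143, -1, 0, 0, 0, 0, 0, -0.143, 0.45, 0, 0, 0, 0, 0, -0.143, 0.45, 0, 0, 0, 0, 0, -0.143, 0.45, 0, 0, 0, 0, 0, -0.143, 0.45, 0, 0, 0, 0, 0, -0.143, 0.45, 0, 0, 0, 0, 0, -0.143, 0.45, 0, 0, 0, 0, 0, -0.141, 0.45, 0.1, -0.4, 0, 0, 0, 0, 0.45, 0.06, -0.3, 0, 0, 0, 0, 0.45, 0, 0, 0, 0, 0, 0, 0.45, 0, 0, 0, 0, 0, 0, 0.45]'

```text
t: 13.2
eef_pos: [0.5579, 0.0658, 0.093]
tcp_rot: [[-0.972, -0.233, -0.0], [-0.233, 0.972, -0.0], [0.0, -0.0, -1.0]]
force: [0.2, -0.3, -0.3]
finger_gap: 0.723
```

```bash
python3 - <<'E'
from h import *
J=np.load("J.npy")
o=get_obs();print(w2j(o["eef_pos"],J)*1000,o["finger_gap"],o["t"],o["joints"],np.degrees(np.arctan2(o["tcp_rot"][1,1],o["tcp_rot"][0,1]))-90-np.degrees(J[2]),o["tcp_rot"][:,2])
for c in ["wrist","scene"]:
    im=vision.camera(c); cv2.imwrite(f"pics/{c}7.png",im[:,:,::-1])
cv2.imwrite("pics/scene7z.png",cv2.resize(im[170:290,220:420,::-1],None,fx=4,fy=4,interpolation=cv2.INTER_CUBIC))
E
```

```text
[[52.80537684 87.15946222 92.95730492]] 0.7234257159556623 13.2 [ 4.05766849e-01  4.17338875e-01 -3.28879587e-01 -9.98963074e-05
 -8.25025915e-01 -1.70234221e-01] -0.1739075528478864 [-4.40631503e-04 -1.09433201e-04 -9.99999897e-01]
```

View pics/wrist7.png

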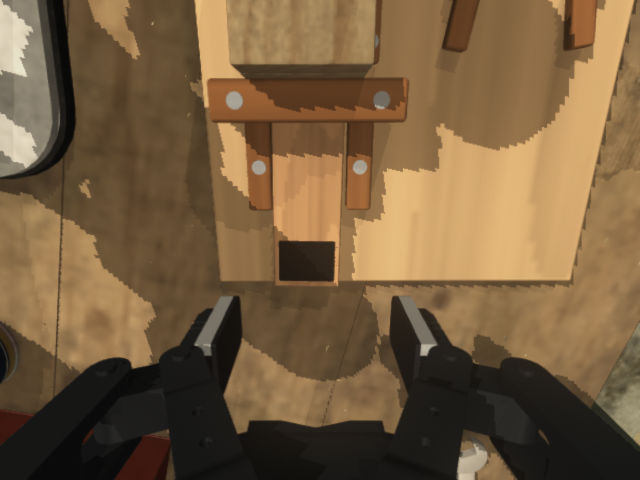

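View pics/scene7z.png

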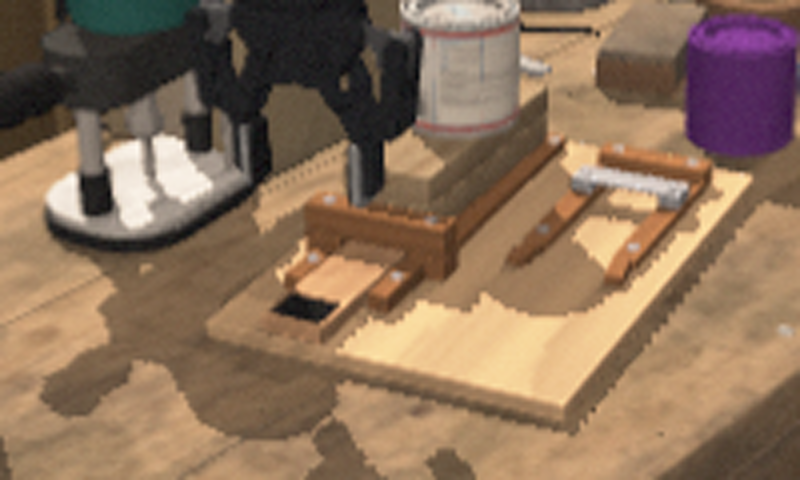

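```bash
python3 - <<'E'
from h import *
J=np.load("J.npy");i=vision.camera_info("wrist")
q=np.array([(275,285),(338,285),(273,130),(342,130),(279,242),(335,241),(334,281),(280,281),(250,209),(271,209),(347,209),(369,209)])
P=back(q,[.024]*4+[.025]*4+[.024]*4,i,i["T"])
print((w2j(P,J)*1000).round(1)); print(w2j(P,J)[4:8].mean(0))
P=back([(572,280),(222,280),(408,82),(208,82)],[.012,.012,.047,.047],i,i["T"]);print((w2j(P,J)*1000).round(1))
im=cv2.imread("pics/wrist7.png");cv2.imwrite("pics/wrist7z.png",cv2.resize(im[70:300,200:420],None,fx=3,fy=2.6,interpolation=cv2.INTER_CUBIC))
E
```

```text
[[ 77.5 106.5  24. ]
 [ 38.1 106.7  24. ]
 [ 75.3  13.6  24. ]
 [ 37.4  13.7  24. ]
 [ 74.   78.   25. ]
 [ 40.4  77.5  25. ]
 [ 40.7 103.5  25. ]
 [ 74.2 103.4  25. ]
 [ 90.4  57.9  24. ]
 [ 78.1  58.   24. ]
 [ 33.6  58.1  24. ]
 [ 20.7  58.2  24. ]]
[0.05735207 0.09058412 0.025     ]
[[-115.   108.9   12. ]
 [ 113.6  108.2   12. ]
 [   8.3   -8.1   47. ]
 [ 102.5   -8.4   47. ]]
```

View pics/wrist7z.png

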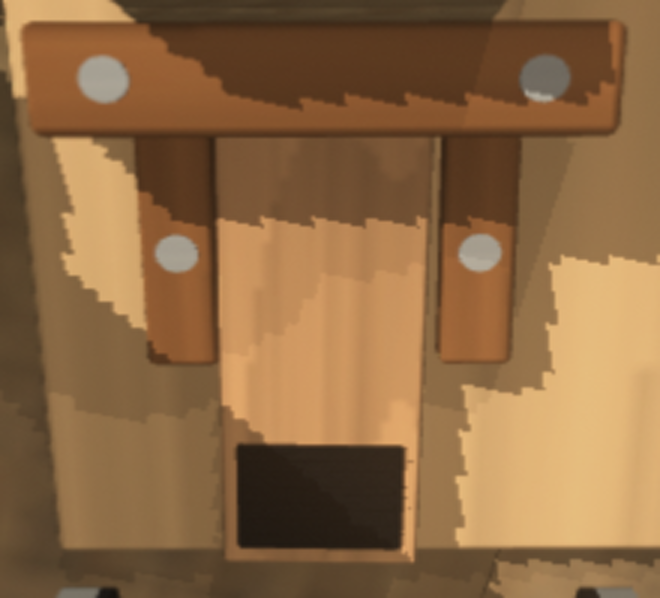

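>>> arm_command --motion '[-0.2, 0.15, 0, 0, 0, 0, 0.45, -0.2, 0.15, 0, 0, 0, 0, 0.45, 0, 0, 1, 0, 0, 0, 0.45, 0, 0, 2, 0, 0, 0, 0.45, 0, 0, 1.5, 0, 0, 0, 0.45, 0, 0, 0, 0, 0, 0, 0.45, 0, 0, 0, 0, 0, 0, 0.45]'

```text
t: 14.0
eef_pos: [0.5611, 0.0698, 0.0479]
tcp_rot: [[-0.972, -0.235, -0.001], [-0.235, 0.972, -0.001], [0.001, -0.0, -1.0]]
force: [-0.2, -0.4, 0.7]
finger_gap: 0.722
```

```bash
python3 - <<'E'
from h import *
J=np.load("J.npy");i=vision.camera_info("wrist")
o=get_obs();print(w2j(o["eef_pos"],J)*1000,o["finger_gap"],o["t"])
for c in ["wrist"]:
    im=vision.camera(c); cv2.imwrite(f"pics/{c}8.png",im[:,:,::-1])
E
```

```text
[[56.89818706 90.28117784 47.85537272]] 0.7222178281965109 14.0
```

View pics/wrist8.png

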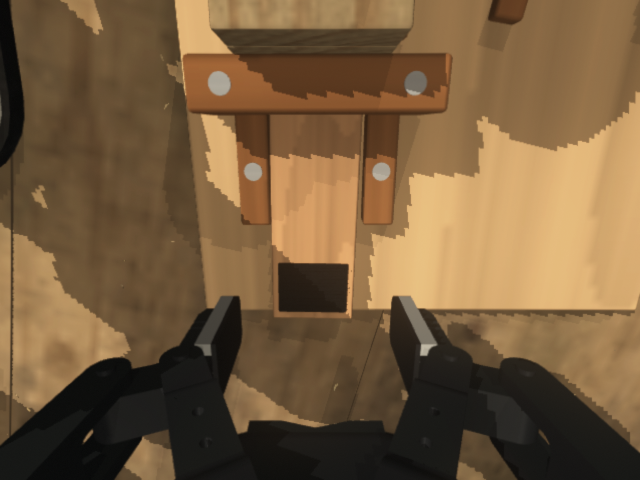

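>>> arm_command --motion '[0, 0, 1.5, 0, 0, 0, 0.45, 0, 0, 1.2, 0, 0, 0, 0.45, 0, 0, 0.6, 0, 0, 0, 0.45, 0, 0, 0, 0, 0, 0, 0.45]'

```text
t: 14.45
eef_pos: [0.5607, 0.0696, 0.0145]
tcp_rot: [[-0.972, -0.235, -0.002], [-0.235, 0.972, -0.001], [0.002, -0.0, -1.0]]
force: [0.5, -0.2, -0.4]
finger_gap: 0.721
```

```bash
python3 - <<'E'
from h import *
J=np.load("J.npy");i=vision.camera_info("wrist")
o=get_obs();print(w2j(o["eef_pos"],J)*1000,o["finger_gap"],o["t"],o["force"])
for c in ["wrist"]:
    im=vision.camera(c); cv2.imwrite(f"pics/{c}9.png",im[:,:,::-1])
E
```

```text
[[56.41538569 90.21464093 14.45508178]] 0.7211249012669572 14.45 [ 0.51119155 -0.22653184 -0.42120812]
```

View pics/wrist9.png

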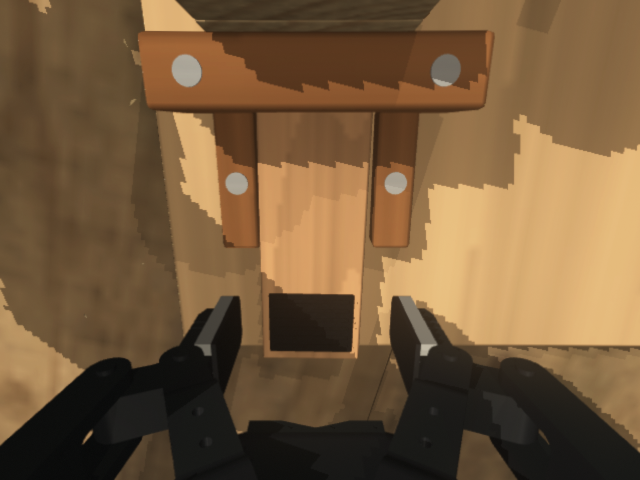

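>>> arm_command --motion '[0, 0, 0, 0, 0, 0, 0.2, 0, 0, 0, 0, 0, 0, 0, 0, 0, 0, 0, 0, 0, -0.2, 0, 0, 0, 0, 0, 0, -0.5, 0, 0, 0, 0, 0, 0, -1, 0, 0, 0, 0, 0, 0, -1, 0, 0, 0, 0, 0, 0, -1]'

```text
t: 15.2
eef_pos: [0.5617, 0.0699, 0.0161]
tcp_rot: [[-0.972, -0.235, 0.001], [-0.235, 0.972, 0.0], [-0.001, 0.0, -1.0]]
force: [-1.2, 1.6, 4.9]
finger_gap: 0.442
```

```bash
python3 - <<'E'
from h import *
J=np.load("J.npy");i=vision.camera_info("wrist")
o=get_obs();print(w2j(o["eef_pos"],J)*1000,o["finger_gap"],o["t"],o["force"])
for c in ["wrist"]:
    im=vision.camera(c); cv2.imwrite(f"pics/{c}10.png",im[:,:,::-1])
E
```

```text
[[57.46524151 90.32492378 16.1408502 ]] 0.44233423503504354 15.2 [-1.20935311  1.58816572  4.87437999]
```

View pics/wrist10.png

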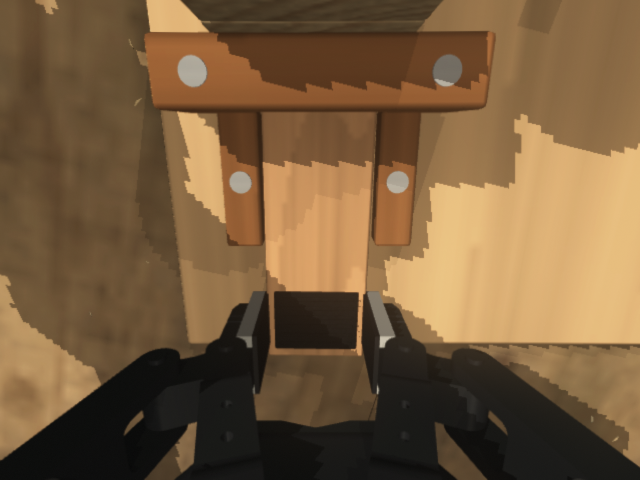

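```bash
python3 - <<'E'
from h import *
J=np.load("J.npy");i=vision.camera_info("wrist"); T=np.load("w1.npz")["T"]
for z in (0.1,.15): print(w2j(back([(447,335),(520,342)],[z,z],i,T),J))
i=vision.camera_info("scene")
for z in (0,0.1,.15): print(w2j(back([(217,240),(215,268)],[z,z],i,i["T"]),J))
E
```

```text
[[0.11912338 0.21208973 0.1       ]
 [0.12564416 0.31252689 0.1       ]]
[[0.08891123 0.19074297 0.15      ]
 [0.09469803 0.27987492 0.15      ]]
[[0.27779012 0.1052476  0.        ]
 [0.19866444 0.21758864 0.        ]]
[[0.15129366 0.25279089 0.1       ]
 [0.085026   0.34687637 0.1       ]]
[[0.08804543 0.32656254 0.15      ]
 [0.02820678 0.41152024 0.15      ]]
```

>>> arm_command --motion '[0, 0.1, -0.05, 0, 0, 0, -1, 0.02, 0.15, 0, 0, 0, 0, -1, 0.02, 0.2, 0, 0, 0, 0, -1, 0.02, 0.2, 0, 0, 0, 0, -1, 0.02, 0.2, 0, 0, 0, 0, -1]'

```text
t: 15.75
eef_pos: [0.5591, 0.077, 0.0162]
tcp_rot: [[-0.972, -0.236, 0.001], [-0.236, 0.972, -0.001], [-0.001, -0.001, -1.0]]
force: [2.0, -5.6, 3.1]
finger_gap: 0.442
```

>>> arm_command --motion '[0.01, 0.3, 0, 0, 0, 0, -1, 0.01, 0.3, 0, 0, 0, 0, -1, 0.01, 0.3, 0, 0, 0, 0, -1, 0.01, 0.3, 0, 0, 0, 0, -1, 0.01, 0.3, 0, 0, 0, 0, -1, 0.01, 0.3, 0, 0, 0, 0, -1, 0.01, 0.3, 0, 0, 0, 0, -1, 0.01, 0.3, 0, 0, 0, 0, -1, 0, 0.3, 0, 0, 0, 0, -1, 0, 0.3, 0, 0, 0, 0, -1, 0, 0.3, 0, 0, 0, 0, -1, 0, 0.3, 0, 0, 0, 0, -1]'

```text
t: 16.95
eef_pos: [0.5499, 0.1127, 0.0161]
tcp_rot: [[-0.972, -0.236, 0.001], [-0.236, 0.972, -0.0], [-0.001, -0.001, -1.0]]
force: [2.8, -4.5, 3.4]
finger_gap: 0.448
```

```bash
python3 - <<'E'
from h import *
J=np.load("J.npy");i=vision.camera_info("wrist")
o=get_obs();print(w2j(o["eef_pos"],J)*1000,o["finger_gap"],o["t"],o["force"])
for c in ["wrist","scene"]:
    im=vision.camera(c); cv2.imwrite(f"pics/{c}11.png",im[:,:,::-1])
cv2.imwrite("pics/scene11z.png",cv2.resize(im[120:290,180:400,::-1],None,fx=3.5,fy=3.5,interpolation=cv2.INTER_CUBIC))
E
```

```text
[[ 56.12384879 134.65883776  16.13742701]] 0.4483421590268008 16.95 [ 2.75083538 -4.47594156  3.4268212 ]
```

View pics/wrist11.png

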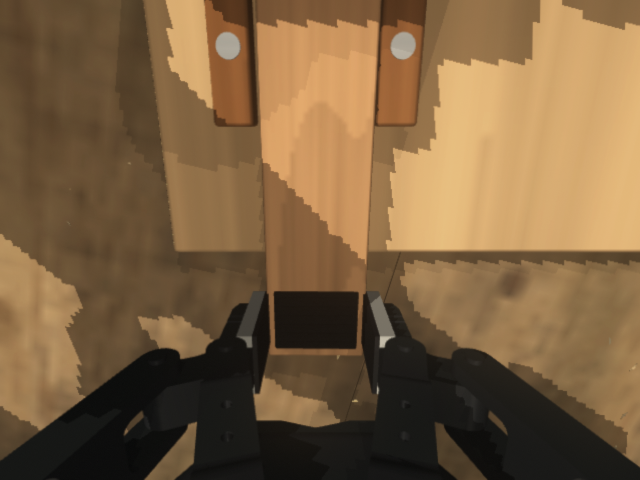

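View pics/scene11z.png

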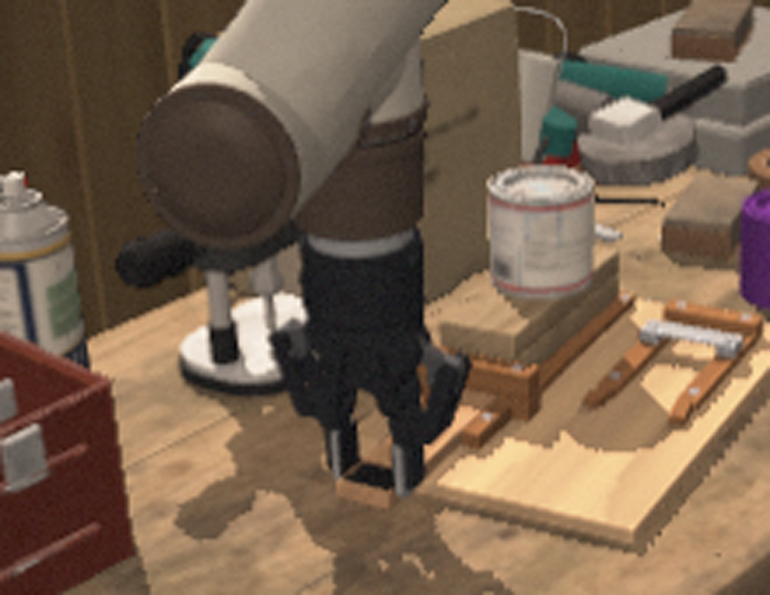

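>>> arm_command --motion '[0.01, 0.3, 0, 0, 0, 0, -1, 0.01, 0.3, 0, 0, 0, 0, -1, 0.01, 0.3, 0, 0, 0, 0, -1, 0.01, 0.3, 0, 0, 0, 0, -1, 0.01, 0.3, 0, 0, 0, 0, -1, 0, 0.3, 0, 0, 0, 0, -1, 0, 0.3, 0, 0, 0, 0, -1, 0, 0.3, 0, 0, 0, 0, -1, 0, 0.3, 0, 0, 0, 0, -1, 0, 0.3, 0, 0, 0, 0, -1, 0, 0.3, 0, 0, 0, 0, -1, 0, 0.3, 0, 0, 0, 0, -1, 0, 0.3, 0, 0, 0, 0, -1, 0, 0.3, 0, 0, 0, 0, -1, 0, 0.3, 0, 0, 0, 0, -1, 0, 0.3, 0, 0, 0, 0, -1, 0, 0.3, 0, 0, 0, 0, -1, 0, 0.3, 0, 0, 0, 0, -1]'

```text
t: 18.85
eef_pos: [0.5366, 0.1654, 0.0161]
tcp_rot: [[-0.972, -0.236, 0.001], [-0.236, 0.972, 0.0], [-0.001, -0.0, -1.0]]
force: [3.8, -4.2, 3.8]
finger_gap: 0.445
```

>>> arm_command --motion '[0, 0.3, 0, 0, 0, 0, -1, 0, 0.3, 0, 0, 0, 0, -1, 0, 0.3, 0, 0, 0, 0, -1, 0, 0.3, 0, 0, 0, 0, -1, 0, 0.3, 0, 0, 0, 0, -1, 0, 0.3, 0, 0, 0, 0, -1, 0, 0.3, 0, 0, 0, 0, -1, 0, 0.3, 0, 0, 0, 0, -1, 0, 0.3, 0, 0, 0, 0, -1, 0, 0.3, 0, 0, 0, 0, -1, 0, 0.3, 0, 0, 0, 0, -1, 0, 0.3, 0, 0, 0, 0, -1, 0, 0.3, 0, 0, 0, 0, -1, 0, 0, 0, 0, 0, 0, -1, 0, 0, 0, 0, 0, 0, -1, 0, 0, 0, 0, 0, 0, -1]'

```text
t: 20.45
eef_pos: [0.527, 0.2036, 0.0158]
tcp_rot: [[-0.972, -0.235, 0.001], [-0.235, 0.972, 0.001], [-0.001, 0.001, -1.0]]
force: [2.9, 2.9, 0.3]
finger_gap: 0.441
```

```bash
python3 - <<'E'
from h import *
J=np.load("J.npy");i=vision.camera_info("wrist")
o=get_obs();print(w2j(o["eef_pos"],J)*1000,o["finger_gap"],o["t"],o["force"],o["joints"])
for c in ["wrist","scene"]:
    im=vision.camera(c); cv2.imwrite(f"pics/{c}12.png",im[:,:,::-1])
cv2.imwrite("pics/scene12z.png",cv2.resize(im[120:290,180:400,::-1],None,fx=3.5,fy=3.5,interpolation=cv2.INTER_CUBIC))
E
```

```text
[[ 55.36333965 228.35482158  15.76369603]] 0.44149550857870506 20.45 [2.85772152 2.85727762 0.29287242] [ 6.55189533e-01  5.28958237e-01 -3.87877702e-01 -6.05933482e-04
 -6.52846543e-01 -4.17836024e-01]
```

View pics/wrist12.png

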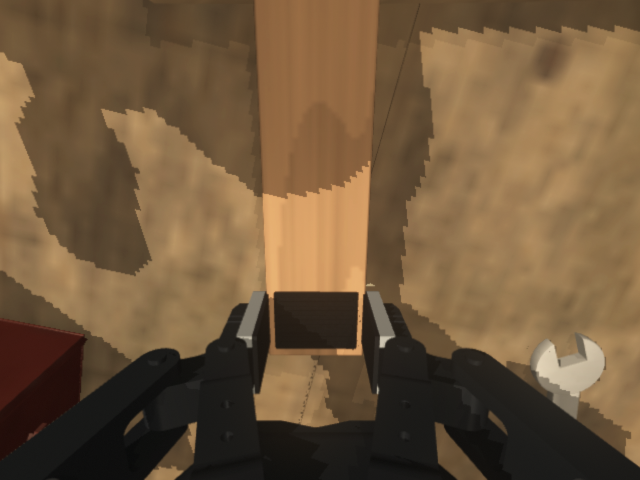

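View pics/scene12z.png

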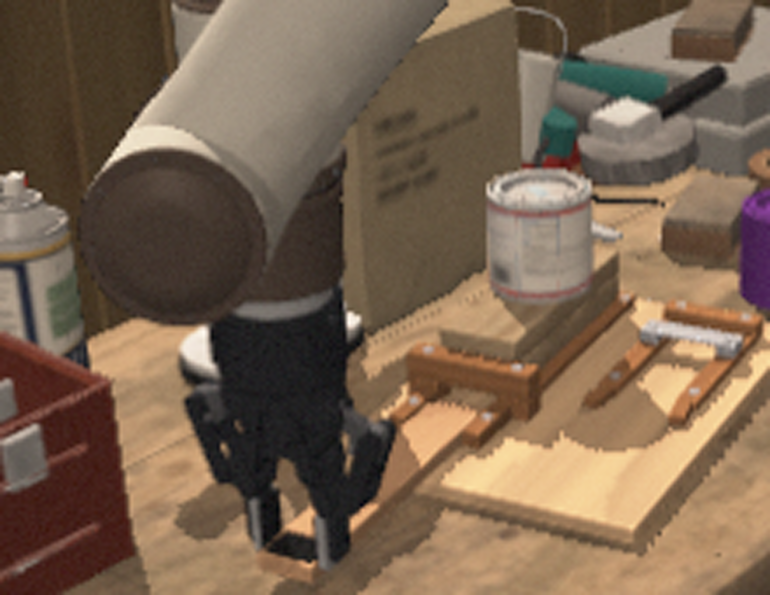

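>>> arm_command --motion '[0, 0.3, -0.2, 0, 0, 0, -1, 0, 0.4, -0.5, 0, 0, 0, -1, 0, 0.4, -0.8, 0, 0, 0, -1, 0, 0.2, -1, 0, 0, 0, -1, 0, 0, -0.5, 0, 0, 0, -1, 0, 0, 0, 0, 0, 0, -1, 0, 0, 0, 0, 0, 0, -1]'

```text
t: 21.25
eef_pos: [0.5228, 0.215, 0.0454]
tcp_rot: [[-0.972, -0.233, -0.002], [-0.233, 0.972, -0.001], [0.002, -0.0, -1.0]]
force: [0.1, -0.5, -1.4]
finger_gap: 0.445
```

```bash
python3 - <<'E'
from h import *
J=np.load("J.npy");i=vision.camera_info("wrist")
o=get_obs();print(w2j(o["eef_pos"],J)*1000,o["finger_gap"],o["t"],o["force"],o["tcp_rot"])
for c in ["wrist","scene"]:
    im=vision.camera(c); cv2.imwrite(f"pics/{c}13.png",im[:,:,::-1])
cv2.imwrite("pics/scene13z.png",cv2.resize(im[160:290,220:420,::-1],None,fx=4,fy=4,interpolation=cv2.INTER_CUBIC))
E
```

```text
[[ 53.96576423 240.41714775  45.36571785]] 0.4453443601353337 21.25 [ 0.0709539  -0.49266759 -1.42849704] [[-9.72402506e-01 -2.33301652e-01 -1.92523289e-03]
 [-2.33300793e-01  9.72404392e-01 -6.62274394e-04]
 [ 2.02661463e-03 -1.94838920e-04 -9.99997927e-01]]
```

View pics/wrist13.png

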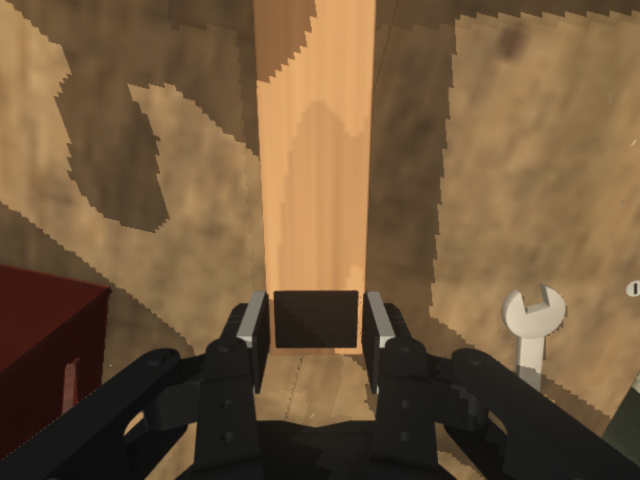

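View pics/scene13z.png

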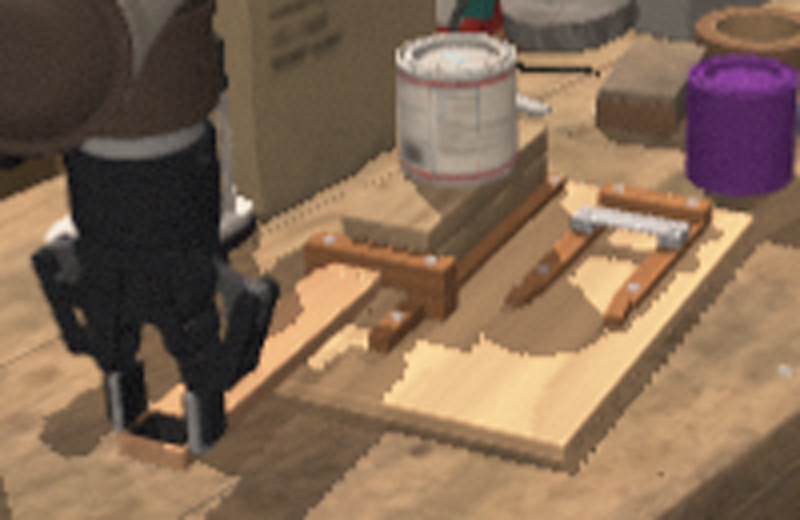

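```bash
python3 - <<'E'
from h import *
J=np.load("J.npy");i=vision.camera_info("wrist")
im=cv2.imread("pics/wrist13.png");cv2.imwrite("pics/wrist13z.png",cv2.resize(im[0:300,230:400],None,fx=4,fy=2))
P=back([(253,0),(376,0),(269.5,289),(364.5,289)],[.053]*4,i,i["T"]);L=w2j(P,J)*1000;print(L)
o=get_obs();print(np.arctan2(o["tcp_rot"][1,1],o["tcp_rot"][0,1])-np.pi/2-J[2])
E
```

```text
[[ 73.01919608 126.24871099  53.        ]
 [ 34.11116276 126.34235741  53.        ]
 [ 71.95626866 226.35717689  53.        ]
 [ 33.99702041 226.54221794  53.        ]]
-0.0024879161307494457
```

View pics/wrist13z.png

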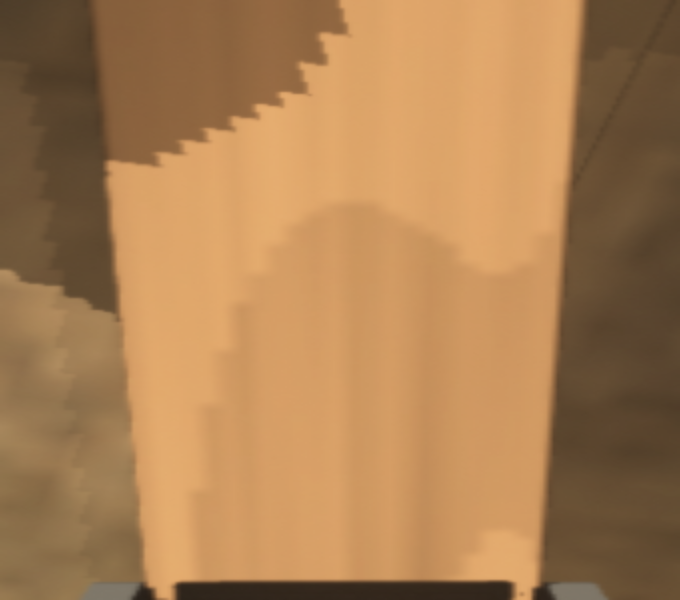

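```bash
python3 - <<'E'
from h import *
J=np.load("J.npy");i=vision.camera_info("wrist")
P=back([(535,285),(505,310),(565,320),(640,375),(605,440)],[.01]*5,i,i["T"]);print(w2j(P,J)*1000)
E
```

```text
[[ -61.15874539  244.64441769   10.        ]
 [ -47.76859916  259.18111542   10.        ]
 [ -80.51551415  265.16059905   10.        ]
 [-128.28488785  299.66472506   10.        ]
 [-118.95728021  345.41221156   10.        ]]
```

>>> arm_command --motion '[0.4, 0, 0, 0, 0, 0, -1, 1, 0, 0, 0, 0, 0, -1, 1.5, -0.2, 0, 0, 0, 0, -1, 1.5, -0.3, 0, 0, 0, 0, -1, 1.5, -0.5, 0, 0, 0, 0, -1, 1.5, -0.5, 0, 0, 0, 0, -1, 1.5, -0.5, 0, 0, 0, 0, -1, 1, -0.5, 0, 0, 0, 0, -1, 0.7, -0.5, 0, 0, 0, 0, -1, 0.3, 0, 0, 0, 0, 0, -1, 0, 0, 0, 0, 0, 0, -1, 0, 0, 0, 0, 0, 0, -1]'

```text
t: 22.55
eef_pos: [0.4255, 0.1613, 0.0458]
tcp_rot: [[-0.972, -0.235, 0.001], [-0.235, 0.972, 0.001], [-0.001, 0.0, -1.0]]
force: [-0.3, 0.2, -0.0]
finger_gap: 0.437
```

```bash
python3 - <<'E'
from h import *
J=np.load("J.npy");i=vision.camera_info("wrist")
o=get_obs();print(w2j(o["eef_pos"],J)*1000,o["finger_gap"],o["t"],o["force"],np.arctan2(o["tcp_rot"][1,1],o["tcp_rot"][0,1])-np.pi/2-J[2])
for c in ["wrist","scene"]:
    im=vision.camera(c); cv2.imwrite(f"pics/{c}14.png",im[:,:,::-1])
cv2.imwrite("pics/scene14z.png",cv2.resize(im[160:310,240:440,::-1],None,fx=4,fy=4,interpolation=cv2.INTER_CUBIC))
E
```

```text
[[-53.24911724 211.27410195  45.84981304]] 0.4366325129265836 22.55 [-0.34561234  0.20414045 -0.04767069] -0.0013298163010538322
```

View pics/wrist14.png

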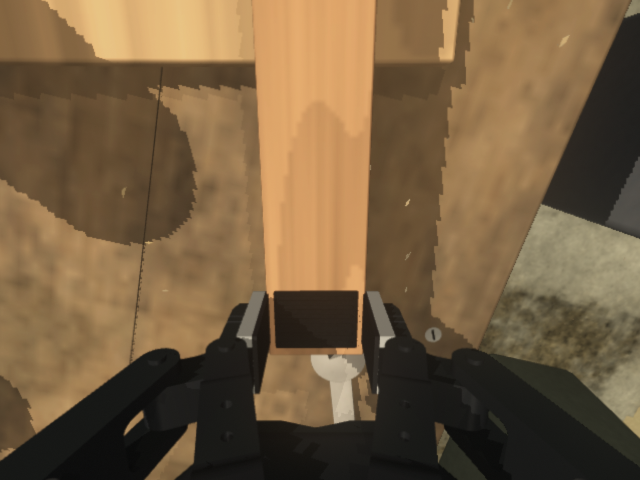

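View pics/scene14z.png

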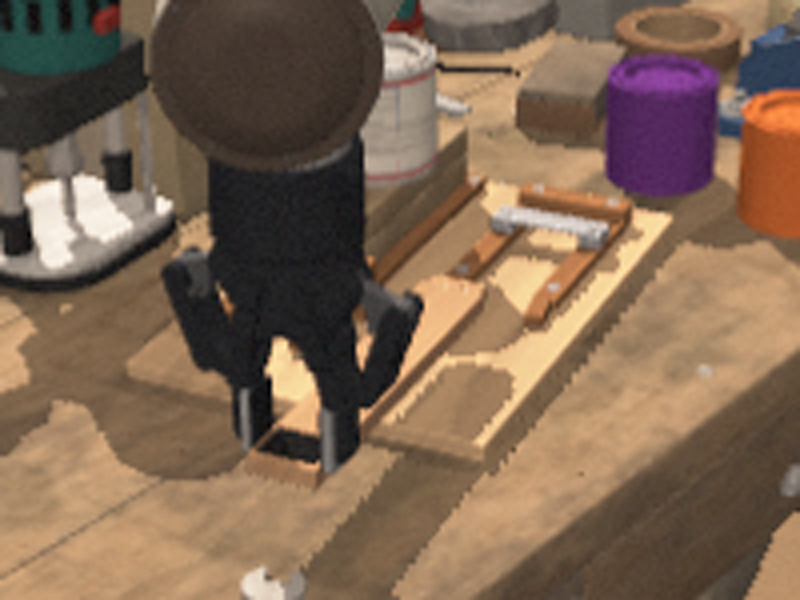

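```bash
python3 - <<'E'
from h import *
J=np.load("J.npy");i=vision.camera_info("wrist")
im=cv2.imread("pics/wrist14.png");cv2.imwrite("pics/wrist14z.png",cv2.resize(im[0:150,220:490],None,fx=2.9,fy=3,interpolation=cv2.INTER_CUBIC))
P=back([(252.5,2),(375,2),(269.5,289),(364.5,289),(454,62),(459,2)],[.0545]*4+[.012]*2,i,i["T"]);L=w2j(P,J)*1000;print(L)
E
```

```text
[[ -34.41529335   97.89448743   54.5       ]
 [ -72.92930625   97.96781389   54.5       ]
 [ -35.76061314  196.76204524   54.5       ]
 [ -73.44764178  196.86255106   54.5       ]
 [-114.19924748  109.20830682   12.        ]
 [-113.61328931   86.83154265   12.        ]]
```

View pics/wrist14z.png

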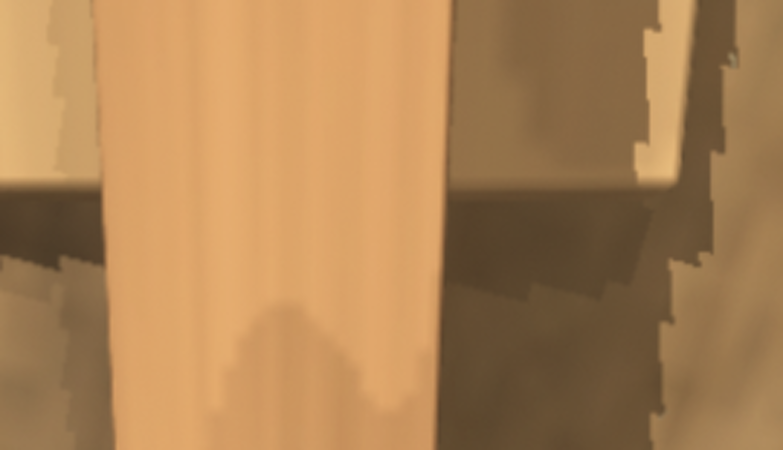

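>>> arm_command --motion '[0, 0, 0.8, 0, 0, 0.006, -1, 0, 0, 1, 0, 0, 0, -1, 0, 0, 0.7, 0, 0, 0, -1, 0, 0, 0.3, 0, 0, 0, -1, 0, 0, 0.1, 0, 0, 0, -1, 0, 0, 0, 0, 0, 0, -1, 0, 0, 0, 0, 0, 0, -1]'

```text
t: 23.35
eef_pos: [0.4251, 0.161, 0.0169]
tcp_rot: [[-0.973, -0.229, 0.0], [-0.229, 0.973, 0.0], [-0.0, 0.0, -1.0]]
force: [0.0, 0.9, -0.8]
finger_gap: 0.446
```

```bash
python3 - <<'E'
from h import *
J=np.load("J.npy");i=vision.camera_info("wrist")
o=get_obs();print(w2j(o["eef_pos"],J)*1000,o["finger_gap"],o["t"],o["force"],np.arctan2(o["tcp_rot"][1,1],o["tcp_rot"][0,1])-np.pi/2-J[2])
for c in ["wrist","scene"]:
    im=vision.camera(c); cv2.imwrite(f"pics/{c}15.png",im[:,:,::-1])
cv2.imwrite("pics/scene15z.png",cv2.resize(im[190:290,300:440,::-1],None,fx=5.5,fy=5.5,interpolation=cv2.INTER_CUBIC))
E
```

```text
[[-53.74912813 211.04742639  16.88824396]] 0.44554759391702803 23.35 [ 0.04520414  0.86112436 -0.80911147] -0.0074209795903459885
```

View pics/scene15z.png

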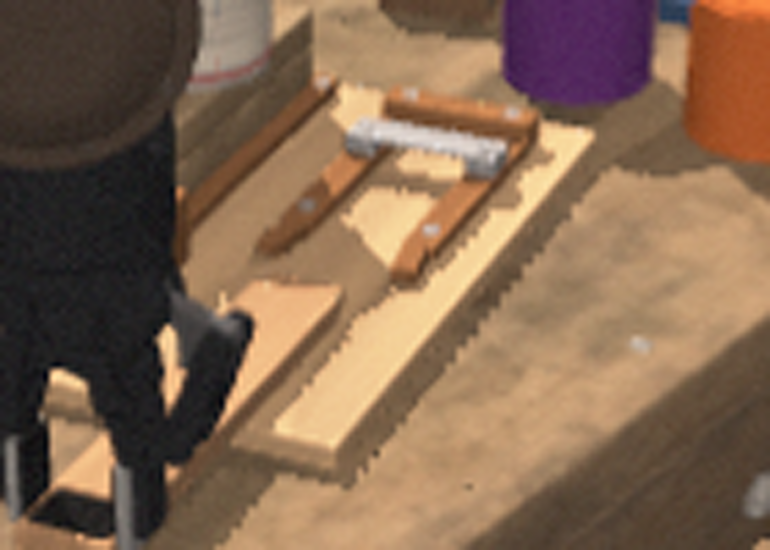

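View pics/wrist15.png

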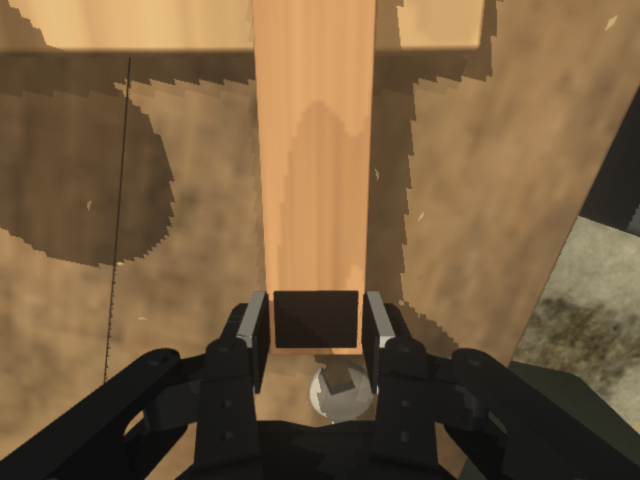

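```bash
python3 - <<'E'
from h import *
J=np.load("J.npy");i=vision.camera_info("scene")
q=np.array([(245,283),(340,290),(262,247),(305,207),(430,231),(343,462)])
P=back(np.c_[300+q[:,0]/5.5,190+q[:,1]/5.5],[.024,.024,.012,.02,.02,.012],i,i["T"])
print((w2j(P,J)*1000).round(1))
i=vision.camera_info("wrist")
P=back([(252.5,2),(376,2),(268.5,289),(364.5,289),(482,48)],[.0255]*4+[.012],i,i["T"]);print((w2j(P,J)*1000).round(1))
E
```

```text
[[ -35.7   22.1   24. ]
 [ -75.3   11.3   24. ]
 [ -19.   -31.8   12. ]
 [ -26.9  -61.3   20. ]
 [ -87.3  -62.3   20. ]
 [-123.4  120.2   12. ]]
[[ -35.4   97.5   25.5]
 [ -74.3   97.8   25.5]
 [ -35.8  196.6   25.5]
 [ -74.   196.9   25.5]
 [-114.8  109.    12. ]]
```

>>> arm_command --motion '[0, -0.2, 0, 0, 0, 0, -1, 0, -0.4, 0, 0, 0, 0, -1, 0, -0.5, 0, 0, 0, 0, -1, 0, -0.5, 0, 0, 0, 0, -1, 0, -0.5, 0, 0, 0, 0, -1, 0, -0.5, 0, 0, 0, 0, -1, 0, -0.5, 0, 0, 0, 0, -1, 0, -0.4, 0, 0, 0, 0, -1, 0, -0.3, 0, 0, 0, 0, -1, 0, -0.3, 0, 0, 0, 0, -1, 0, -0.3, 0, 0, 0, 0, -1, 0, -0.3, 0, 0, 0, 0, -1, 0, -0.3, 0, 0, 0, 0, -1]'

```text
t: 24.75
eef_pos: [0.4364, 0.112, 0.0167]
tcp_rot: [[-0.973, -0.229, 0.0], [-0.229, 0.973, 0.0], [-0.0, 0.0, -1.0]]
force: [-0.5, -0.7, 0.1]
finger_gap: 0.44
```

```bash
python3 - <<'E'
from h import *
J=np.load("J.npy");i=vision.camera_info("wrist")
o=get_obs();print(w2j(o["eef_pos"],J)*1000,o["finger_gap"],o["t"],o["force"],np.arctan2(o["tcp_rot"][1,1],o["tcp_rot"][0,1])-np.pi/2-J[2])
for c in ["wrist","scene"]:
    im=vision.camera(c); cv2.imwrite(f"pics/{c}16.png",im[:,:,::-1])
cv2.imwrite("pics/scene16z.png",cv2.resize(im[190:290,300:440,::-1],None,fx=5.5,fy=5.5,interpolation=cv2.INTER_CUBIC))
E
```

```text
[[-54.31838085 160.81167473  16.7337896 ]] 0.4396940566531611 24.75 [-0.47959167 -0.73621288  0.07983014] -0.007330558660469333
```

View pics/scene16z.png

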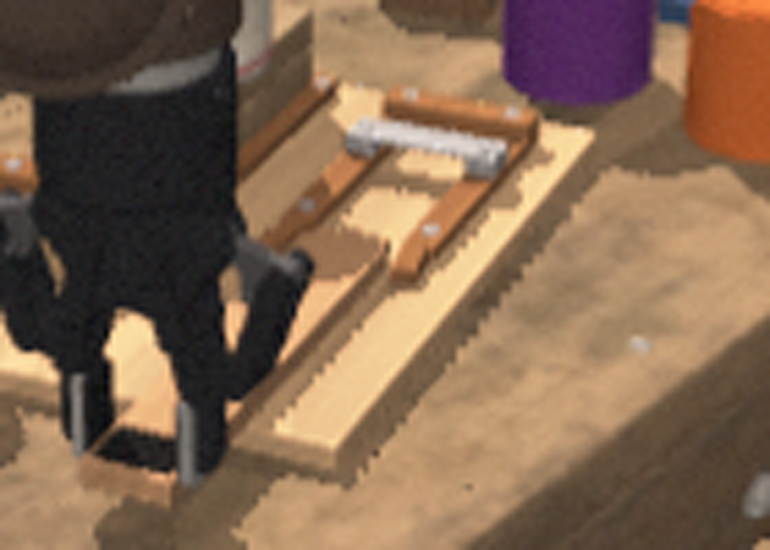

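View pics/wrist16.png

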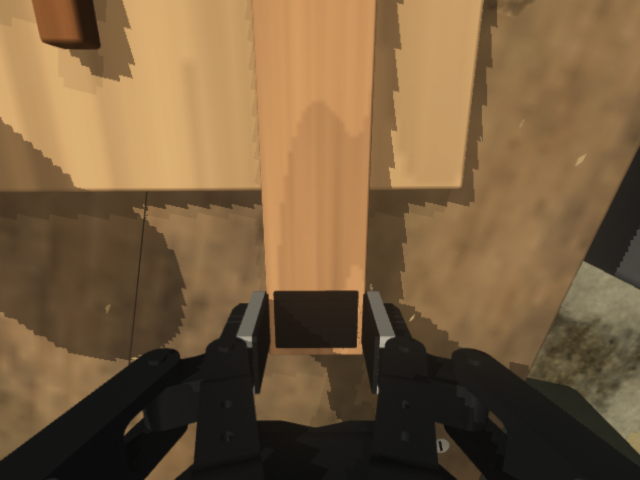

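>>> arm_command --motion '[-0.01, -0.4, 0, 0, 0, 0, -1, 0, -0.4, 0, 0, 0, 0, -1, -0.01, -0.4, 0, 0, 0, 0, -1, 0, -0.4, 0, 0, 0, 0, -1, -0.01, -0.4, 0, 0, 0, 0, -1, 0, -0.4, 0, 0, 0, 0, -1, -0.01, -0.4, 0, 0, 0, 0, -1, 0, -0.4, 0, 0, 0, 0, -1, -0.01, -0.4, 0, 0, 0, 0, -1, 0, -0.4, 0, 0, 0, 0, -1, -0.01, -0.4, 0, 0, 0, 0, -1, 0, -0.4, 0, 0, 0, 0, -1, 0, -0.4, 0, 0, 0, 0, -1, 0, -0.4, 0, 0, 0, 0, -1, 0, -0.4, 0, 0, 0, 0, -1]'

```text
t: 26.35
eef_pos: [0.4507, 0.0536, 0.0167]
tcp_rot: [[-0.973, -0.229, 0.0], [-0.229, 0.973, 0.0], [-0.0, 0.0, -1.0]]
force: [-0.1, 0.5, -1.0]
finger_gap: 0.441
```

```bash
python3 - <<'E'
from h import *
J=np.load("J.npy");i=vision.camera_info("wrist")
o=get_obs();print(w2j(o["eef_pos"],J)*1000,o["finger_gap"],o["t"],o["force"],np.arctan2(o["tcp_rot"][1,1],o["tcp_rot"][0,1])-np.pi/2-J[2])
for c in ["wrist","scene"]:
    im=vision.camera(c); cv2.imwrite(f"pics/{c}17.png",im[:,:,::-1])
cv2.imwrite("pics/scene17z.png",cv2.resize(im[190:290,300:440,::-1],None,fx=5.5,fy=5.5,interpolation=cv2.INTER_CUBIC))
E
```

```text
[[-54.19452268 100.63269669  16.72135697]] 0.4408490766651156 26.35 [-0.10299763  0.52304161 -0.96477721] -0.007534990221029825
```

View pics/scene17z.png

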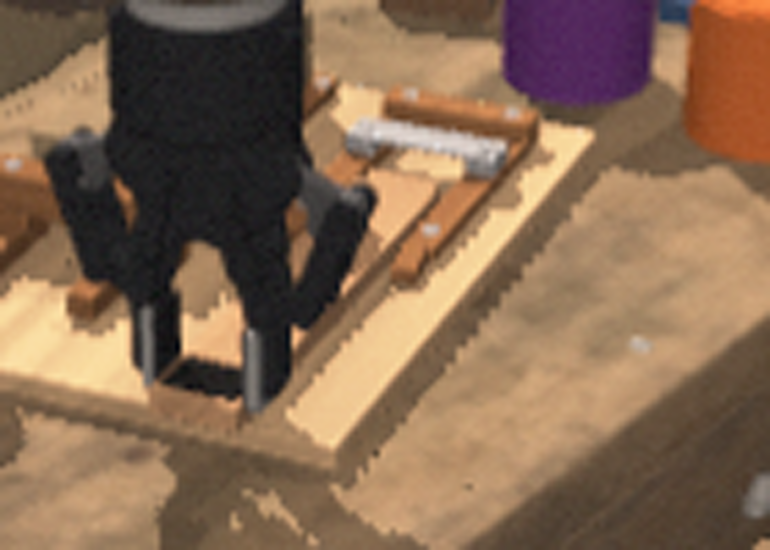

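View pics/wrist17.png

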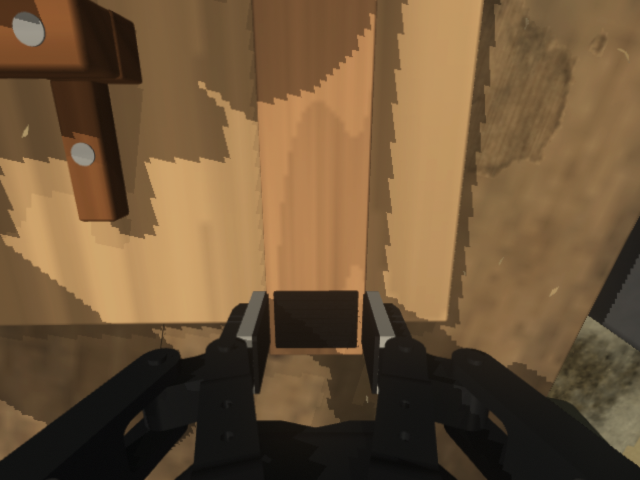

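>>> arm_command --motion '[-0.01, -0.3, 0, 0, 0, 0, -1, 0, -0.3, 0, 0, 0, 0, -1, -0.01, -0.3, 0, 0, 0, 0, -1, 0, -0.3, 0, 0, 0, 0, -1, -0.01, -0.3, 0, 0, 0, 0, -1, 0, -0.3, 0, 0, 0, 0, -1]'

```text
t: 27.05
eef_pos: [0.4551, 0.0362, 0.0167]
tcp_rot: [[-0.973, -0.229, 0.0], [-0.229, 0.973, 0.0], [-0.0, 0.0, -1.0]]
force: [0.3, 0.0, -1.6]
finger_gap: 0.442
```

>>> arm_command --motion '[-0.01, -0.3, 0, 0, 0, 0, -1, 0, -0.3, 0, 0, 0, 0, -1, -0.01, -0.3, 0, 0, 0, 0, -1, 0, -0.3, 0, 0, 0, 0, -1, -0.01, -0.3, 0, 0, 0, 0, -1, 0, -0.3, 0, 0, 0, 0, -1, 0, -0.3, 0, 0, 0, 0, -1, 0, -0.3, 0, 0, 0, 0, -1, 0, -0.3, 0, 0, 0, 0, -1]'

```text
t: 27.95
eef_pos: [0.4616, 0.01, 0.0167]
tcp_rot: [[-0.973, -0.229, -0.0], [-0.229, 0.973, 0.0], [0.0, 0.0, -1.0]]
force: [0.3, -0.1, -0.1]
finger_gap: 0.441
```

```bash
python3 - <<'E'
from h import *
J=np.load("J.npy");i=vision.camera_info("wrist")
o=get_obs();print(w2j(o["eef_pos"],J)*1000,o["finger_gap"],o["t"],o["force"],np.arctan2(o["tcp_rot"][1,1],o["tcp_rot"][0,1])-np.pi/2-J[2])
for c in ["wrist","scene"]:
    im=vision.camera(c); cv2.imwrite(f"pics/{c}18.png",im[:,:,::-1])
cv2.imwrite("pics/scene18z.png",cv2.resize(im[190:290,300:440,::-1],None,fx=5.5,fy=5.5,interpolation=cv2.INTER_CUBIC))
E
```

```text
[[-53.94183346  55.71084411  16.705402  ]] 0.44129871534932824 27.95 [ 0.30469233 -0.13461067 -0.1193318 ] -0.007532301031852262
```

View pics/scene18z.png

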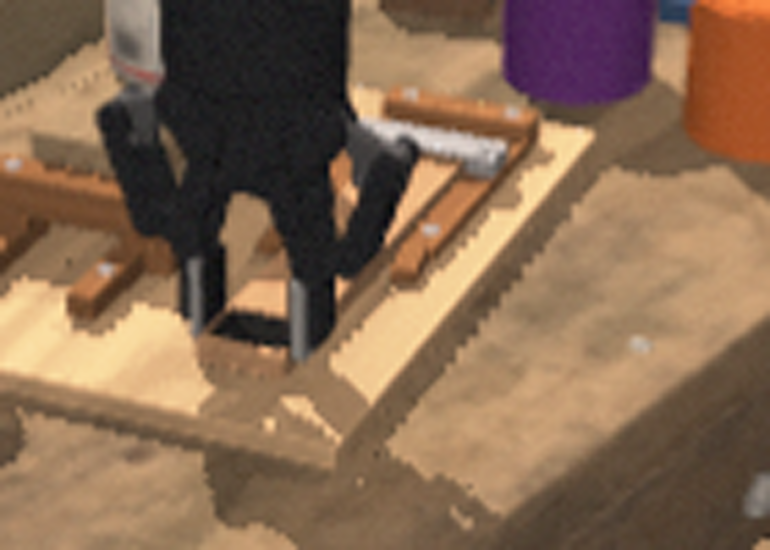

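View pics/wrist18.png

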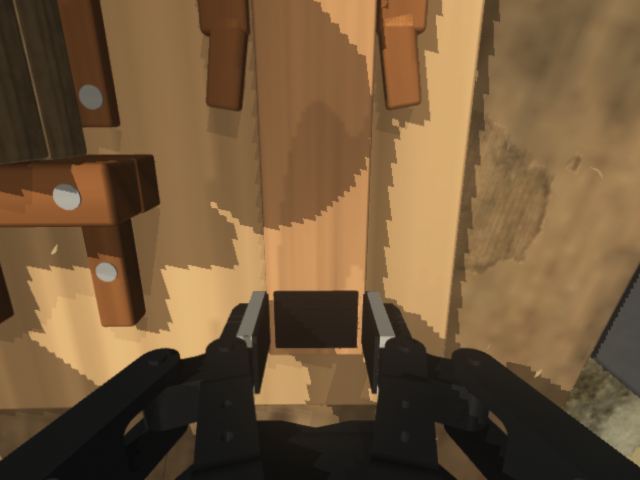

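>>> arm_command --motion '[-0.01, -0.2, 0, 0, 0, 0, -1, 0, -0.2, 0, 0, 0, 0, -1, 0, -0.2, 0, 0, 0, 0, -1, 0, -0.2, 0, 0, 0, 0, -1, 0, -0.2, 0, 0, 0, 0, -1, 0, -0.1, 0, 0, 0, 0, -1, 0, -0.1, 0, 0, 0, 0, -1, 0, 0, 0, 0, 0, 0, -1]'

```text
t: 28.85
eef_pos: [0.4644, -0.0015, 0.0167]
tcp_rot: [[-0.973, -0.229, -0.0], [-0.229, 0.973, -0.0], [0.0, -0.0, -1.0]]
force: [0.1, -0.4, -0.5]
finger_gap: 0.442
```

>>> arm_command --motion '[0, -0.1, 0, 0, 0, 0, -1, 0, -0.1, 0, 0, 0, 0, -1, 0, 0, 0, 0, 0, 0, -1]'

```text
t: 29.15
eef_pos: [0.4649, -0.0034, 0.0167]
tcp_rot: [[-0.973, -0.229, 0.0], [-0.229, 0.973, 0.0], [-0.0, 0.0, -1.0]]
force: [-0.7, 0.5, -0.6]
finger_gap: 0.445
```

>>> arm_command --motion '[0, -0.1, 0, 0, 0, 0, -1, 0, -0.1, 0, 0, 0, 0, -1, 0, 0, 0, 0, 0, 0, -1]'

```text
t: 29.45
eef_pos: [0.4653, -0.0054, 0.0167]
tcp_rot: [[-0.973, -0.229, -0.0], [-0.229, 0.973, -0.0], [0.0, -0.0, -1.0]]
force: [-0.1, 0.6, -1.1]
finger_gap: 0.447
```

>>> arm_command --motion '[0, -0.1, 0, 0, 0, 0, -1, 0, 0, 0, 0, 0, 0, -1]'

```text
t: 29.65
eef_pos: [0.4655, -0.0064, 0.0167]
tcp_rot: [[-0.973, -0.229, 0.0], [-0.229, 0.973, -0.0], [-0.0, -0.0, -1.0]]
force: [-0.2, 0.2, -0.4]
finger_gap: 0.444
```

>>> arm_command --motion '[0, -0.1, 0, 0, 0, 0, -1, 0, 0, 0, 0, 0, 0, -1]'

```text
t: 29.85
eef_pos: [0.4658, -0.0072, 0.0167]
tcp_rot: [[-0.973, -0.229, 0.0], [-0.229, 0.973, 0.0], [-0.0, 0.0, -1.0]]
force: [0.1, 1.0, -0.4]
finger_gap: 0.446
```

>>> arm_command --motion '[0, -0.1, 0, 0, 0, 0, -1, 0, 0, 0, 0, 0, 0, -1]'

```text
t: 30.05
eef_pos: [0.4659, -0.0073, 0.0166]
tcp_rot: [[-0.974, -0.228, 0.0], [-0.228, 0.974, 0.001], [-0.0, 0.001, -1.0]]
force: [-1.5, 7.3, -0.1]
finger_gap: 0.444
```

>>> arm_command --motion '[0, -0.1, 0, 0, 0, 0, -1, 0, 0, 0, 0, 0, 0, -1]'

```text
t: 30.25
eef_pos: [0.466, -0.0074, 0.0166]
tcp_rot: [[-0.974, -0.228, 0.0], [-0.228, 0.974, 0.002], [-0.001, 0.002, -1.0]]
force: [-3.5, 13.5, -0.1]
finger_gap: 0.444
```

>>> arm_command --motion '[0, 0.1, 0.05, 0, 0, 0, -1, 0, 0.05, 0, 0, 0, 0, -1, 0, 0, 0, 0, 0, 0, -0.05, 0, 0, 0, 0, 0, 0, 0.1, 0, 0, 0, 0, 0, 0, 0.3, 0, 0, 0, 0, 0, 0, 0.4, 0, 0, 0, 0, 0, 0, 0.4]'

```text
t: 30.95
eef_pos: [0.4659, -0.0079, 0.0162]
tcp_rot: [[-0.974, -0.229, 0.0], [-0.229, 0.974, -0.0], [-0.0, -0.0, -1.0]]
force: [-0.1, -0.2, 0.2]
finger_gap: 0.702
```

```bash
python3 - <<'E'
from h import *
J=np.load("J.npy");i=vision.camera_info("wrist")
o=get_obs();print(w2j(o["eef_pos"],J)*1000,o["finger_gap"],o["t"],o["force"])
for c in ["wrist"]:
    im=vision.camera(c); cv2.imwrite(f"pics/{c}19.png",im[:,:,::-1])
E
```

```text
[[-53.98161358  37.27032442  16.24183833]] 0.7018893533274153 30.95 [-0.06248955 -0.24467478  0.16923617]
```

View pics/wrist19.png

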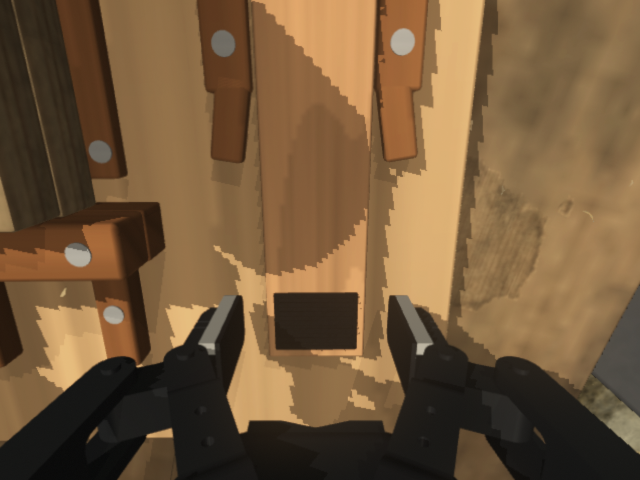

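>>> arm_command --motion '[0, 0, -1, 0, 0, 0, 0.4, 0, 0, -3, 0, 0, 0, 0.4, 0, 0, -4, 0, 0, 0, 0.4, 0, 0, -5, 0, 0, 0, 0.4, 0, 0, -5, 0, 0, 0, 0.4, 0, 0, -5, 0, 0, 0, 0.4, 0, -2, -5, 0, 0, 0, 0.4, 0, -4, -5, 0, 0, 0, 0.4, 0, -4, -3, 0, 0, 0, 0.4, 0, -4, 0, 0, 0, 0, 0.4, 0, -3, 0, 0, 0, 0, 0.4, 0, 0, 0, 0, 0, 0, 0.4, 0, 0, 0, 0, 0, 0, 0.4]'

```text
t: 32.3
eef_pos: [0.5019, -0.1637, 0.3618]
tcp_rot: [[-0.974, -0.227, -0.0], [-0.227, 0.974, 0.0], [0.0, 0.0, -1.0]]
force: [0.3, -0.2, 0.5]
finger_gap: 0.702
```

```bash
python3 - <<'E'
from h import *
J=np.load("J.npy")
o=get_obs();print(w2j(o["eef_pos"],J)*1000,o["t"],o["force"])
for c in ["wrist","scene","side"]:
    im=vision.camera(c); cv2.imwrite(f"pics/{c}20.png",im[:,:,::-1])
    for n in ["tin","board_low","board_top","strip_tail"]:
        r=vision.place_of(n,c); print(c,n,[(round(x["p"],2),[round(float(v),4) for v in x["location"]]) for x in r[:3]])
s=cv2.imread("pics/scene20.png");cv2.imwrite("pics/scene20z.png",cv2.resize(s[160:300,260:440],None,fx=4.2,fy=4.2,interpolation=cv2.INTER_CUBIC))
E
```

```text
[[ -55.78944927 -122.63108726  361.82460484]] 32.3 [ 0.318301   -0.20763933  0.49218067]
wrist tin [(0.95, [0.4169, -0.3307, -0.0013]), (0.72, [0.5188, -0.3352, -0.0046]), (0.65, [0.6057, -0.1242, 0.0588])]
wrist board_low []
wrist board_top []
wrist strip_tail [(0.57, [0.4561, 0.0098, 0.0083])]
scene tin [(0.79, [0.6041, -0.124, 0.0589]), (0.75, [0.4183, -0.3362, -0.0011]), (0.69, [0.5242, -0.3324, 0.0038])]
scene board_low [(0.49, [0.6032, -0.1126, 0.0215])]
scene board_top [(0.74, [0.5235, -0.0287, 0.0001]), (0.6, [0.604, -0.1146, 0.0395])]
scene strip_tail [(0.7, [0.4617, 0.0141, 0.012])]
side tin [(0.92, [0.4169, -0.3315, 0.0007]), (0.85, [0.6057, -0.1236, 0.0613]), (0.73, [0.5235, -0.3318, 0.0004])]
side board_low [(0.79, [0.6064, -0.1141, 0.0202])]
side board_top [(0.6, [0.6085, -0.114, 0.0415])]
side strip_tail [(0.57, [0.4597, 0.0123, 0.0135]), (0.35, [0.4893, -0.1026, 0.0143])]
```

View pics/wrist20.png

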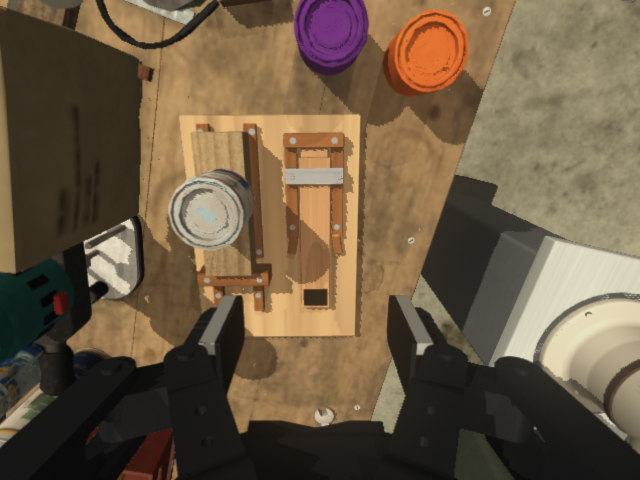

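View pics/scene20z.png

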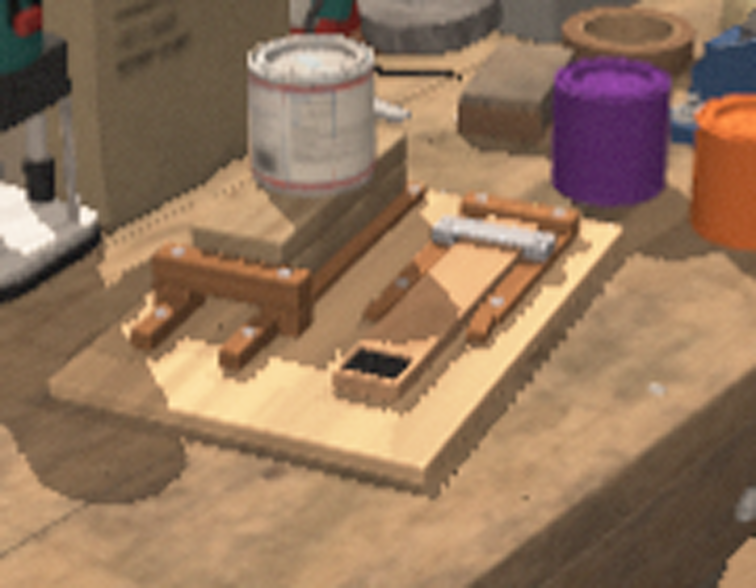

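```bash
python3 - <<'E'
from h import *
s=cv2.imread("pics/wrist20.png");cv2.imwrite("pics/wrist20z.png",cv2.resize(s[110:320,180:370],None,fx=4,fy=2.8,interpolation=cv2.INTER_CUBIC))
cv2.imwrite("pics/wrist20y.png",cv2.resize(s[120:200,270:360],None,fx=8,fy=7,interpolation=cv2.INTER_CUBIC))
E
```

```text
(no output)
```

View pics/wrist20z.png

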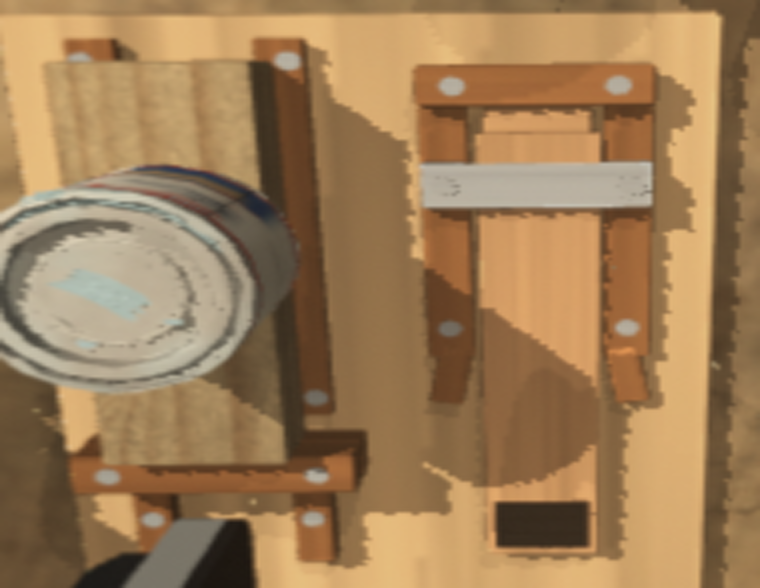

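View pics/wrist20y.png

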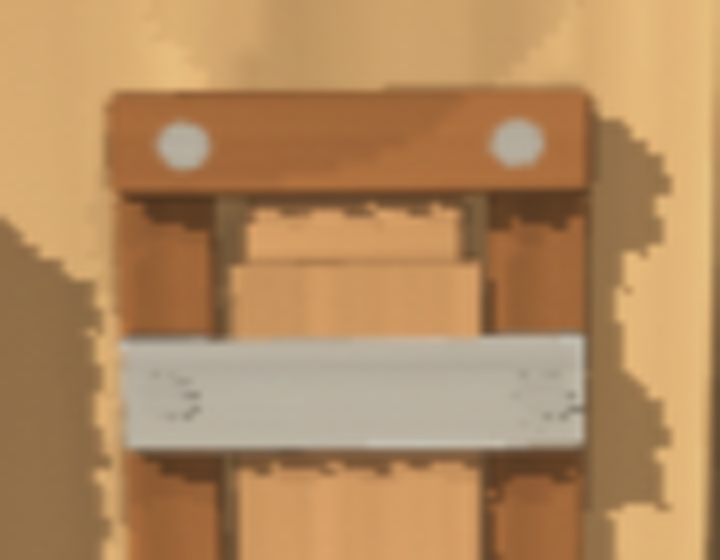

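```bash
python3 - <<'E'
from h import *
J=np.load("J.npy");i=vision.camera_info("wrist")
q=[(180+492/4,110+552/2.8),(180+596/4,110+550/2.8),(270+113/8,120+190/7),(270+585/8,120+190/7),(270+240/8,120+262/7),(270+478/8,120+262/7),(270+250/8,120+206/7),(180+95/4,110+455/2.8),(180+285/4,110+463/2.8),(180+70/4,110+465/2.8),(180+352/4,110+455/2.8)]
P=back(q,[.024]*2+[.028]*2+[.024]*2+[.02]+[.06]*2+[.047]*2,i,i["T"]);print((w2j(P,J)*1000).round(1))
E
```

```text
[[ -36.9   54.    24. ]
 [ -74.5   53.2   24. ]
 [ -17.5 -171.1   28. ]
 [ -91.4 -170.5   28. ]
 [ -37.  -158.    24. ]
 [ -74.9 -157.7   24. ]
 [ -38.6 -167.6   20. ]
 [  89.1  -16.1   60. ]
 [  28.   -11.5   60. ]
 [ 102.2   -5.7   47. ]
 [   7.9   -9.9   47. ]]
```

```bash
python3 - <<'E'
from rig import job
print(job.job_done())
E
```

```text
the job is handed in; nothing more can be done
None
```

The strip is out of the stack and home in its keeper, and the job was handed in at about t = 32.5 s. The interface reports no verdict, so the results below come from my own checks.

**What I did**
- **Drag:** I pressed the shut fingertips on the thumb pad and dragged the strip about 60 mm. At the call-end readings the press was at most 21.5 N before the drag and 28 N combined (23 N down) in the opening stretch. It was about 34 N combined later, when the tail was past the rails and the 40 N limit no longer applied.
- **Draw out:** I turned the gripper, pinched the strip across its width and pulled it right out. The boards came down on the bearers and the tin stayed standing.
- **Keeper:** I lifted the strip over the rails, slid it lead end first under the strap until it met the end block (13.5 N), eased off and let go.

**Last checks**
- **Strip:** tail at about y = 54 mm and end-block face at about -171 mm, so about 224 mm against the strip's 225 mm, which means it is home. It sits about 1 mm off mid-lane and looks straight.
- **Boards:** the networks put the lower board at 20 to 21.5 mm, where 20 mm is fully down on the bearers. I saw no shift between the two boards in the pictures.
- **Tin:** upright, and within about 3 mm of where the same camera found it at the start.
- **Robot:** about 0.36 m up and touching nothing.

**Disagreements:** the scene camera put the keeper's middle about 2 mm off the wrist camera's fit, but the strip slid in with no side force. The wrist camera found neither board in its last picture, so their positions rest on the scene and side cameras.

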